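# Put the assay kit's containers back in their holders

## Task

Clear up after the assay: put the wide round jar, the slim round vial, the square bottle and the oblong strip-tube rack each into the bench holder whose recess has its shape and size, standing upright and flat on the recess floor. Lower each one in rather than dropping it, never tip one over, and do not shift the filled well plate.

Things in the scene. Friction and masses are not known exactly. Their poses are not given: they have to be found in the camera images.
- jar: Wide round jar, white body with a grey cap of the same width: 56 mm diameter, 54 mm tall, standing upright, about 0.12 kg. Origin: centre of its underside; z up.
- vial: Slim round vial, white body with a grey cap of the same width: 26 mm diameter, 58 mm tall, standing upright, about 0.05 kg. Origin: centre of its underside; z up.
- bottle: Square bottle: white body 42 x 42 mm and 56 mm tall with flat sides along its x and y axes, and on top a round grey cap 24 mm wide reaching to 74 mm; stands upright, about 0.10 kg. Origin: centre of its underside; z up.
- strip_rack: Strip-tube rack: a white oblong block 96 mm long (its x axis), 30 mm wide (its y axis), 50 mm tall, a row of eight small grey dots on top; about 0.10 kg. Origin: centre of its underside; z up.
- jar_holder: Holder for the jar, fixed to the bench: white block 84 x 84 mm, 12 mm high, with a large round recess 72 mm across and 8 mm deep, dark floor 4 mm above the bench. Origin: centre of its underside, on the bench under the middle of the recess; z up.
- vial_holder: Holder for the vial, fixed: white block 54 x 54 mm, 12 mm high, with a small round recess 42 mm across and 8 mm deep, dark floor 4 mm above the bench. Origin: centre of its underside, under the middle of the recess.
- bottle_holder: Holder for the square bottle, fixed: white block 70 x 70 mm, 12 mm high, with a square recess 58 x 58 mm, 8 mm deep, sides along its x and y axes, dark floor 4 mm above the bench. Origin: centre of its underside, under the middle of the recess.
- rack_holder: Holder for the strip rack, fixed: white block 124 mm long (its x axis) by 58 mm (its y axis), 12 mm high, with an oblong recess 112 x 46 mm, 8 mm deep, dark floor 4 mm above the bench. Origin: centre of its underside, under the middle of the recess.
- microplate: White 96-well plate lying loose on the bench between the things and the holders, 127 mm (its x axis) x 85 x 14 mm, rows of small dark wells; already filled, not to be shifted. Origin: centre of its underside. The other small loose bystanders between the things and the holders (blue screw caps) are at most 14 mm tall; nothing taller than 80 mm stands within 0.75 m of the base in front of it.
There are look-alikes about, which are no part of the job. What is shaped like the strip_rack but green or purple is not meant. What is shaped like the bottle but turquoise is not meant.

How it is judged:
By the outcome, as a careful person would: the job done as asked, in the order asked, and still so for the second after the job is handed in, with the robot touching nothing.
It also fails if it takes over 112 s, if anything falls off the work surface, if the arm or the gripper's body presses on something with over 40 N, if the wrist force passes 120 N, or if a joint passes its speed limit or range.

## Robot

A 7-joint arm with a two-finger parallel gripper is mounted at the origin on the work surface. World frame = base frame: x ahead of the robot, y to its left, z up, the work surface at z = 0. Lengths are in m, angles in rad, forces in N, time in s.
With the tool pointing down it reaches from about 0.35 to 0.9 m from the base axis. Payload 8.1 kg.
Tool frame: the origin (TCP) lies midway between the tips of the shut fingers; the grasp point (between the pads) lies arm.hold_point_z behind it (arm.hold_point_z is the distance from the TCP to the grasp point, in m); z points along the fingers, x is the direction in which the jaws open and shut, and the axes are right-handed (so a half turn about z gives the same grasp; the last joint's range is limited). The gripper opens to 92 mm and grips with 3 to 60 N. Pads are 19 mm wide; open, the fingers measure 130 mm over their backs; the gripper's body (75 mm by 190 mm) begins 47 mm behind the grasp point.
Start: joints at [1.077, 0.434, 0.025, 1.573, -0.012, 1.134, -0.075], TCP at [0.238, -0.578, 0.227] pointing down, gripper open.
Joint ranges: [-2.62, 2.62], [-0.44, 2.09], [-1.27, 1.32], [0.08, 2.57], [-1.32, 4.46], [0.12, 2], [-2.74, 2.74]. Speed limits (rad/s): [2.22, 2.22, 3.01, 3.01, 3.14, 3.14, 3.14].

## Interface

Orientations are given as a rotation vector (axis times angle).
In Python, from cell import arm gives the robot as it stands.
- The arm moves only by the shell command python3 -m pendant 'ROWS' [FORCE]. ROWS is JSON, a list of rows, each an object with "dp": the shift along the tool's x, y, z in m, a list of three; "rotation": the turn, a rotation vector about the tool's x, y, z in rad, a list of three; "fingers": the closure, from -1 (fully open) to 1 (shut). In form: [{"dp": [x, y, z], "rotation": [rx, ry, rz], "fingers": fingers}, ...]. A call has 1 to 20 rows; each row is the pose to reach, as a shift and turn from the pose measured when the call began, along the tool's axes at that moment; what a row does not reach only later rows make up. A row lasts 1/8 s, in which the tool goes at most 62.5 mm and 10.7 degrees, less where a joint would pass 70% of its speed; a pose out of reach is approached as far as the arm can. A call with a gripper value outside its range is refused whole. The fingers move at their own pace and stop on an object; FORCE is the grip in N (left out, the last holds). Time passes only in rows, so rows that repeat a pose let the fingers close. It gives the time, the measured TCP pose, the force and the opening at its end, in the units of the state.
- arm.observe(): the state, without advancing time (a new reading comes with each control period).
- arm.get_image(name): name is "scene" or "side" or "wrist"; returns the picture (480x640x3 uint8, blue, green, red); there is no depth.
- arm.camera_params(name): a dict with "camera_matrix" (3x3 intrinsics, pixels), "rvec" (rotation vector, rad) and "tvec" (3), from world to camera coordinates, as OpenCV has them. Camera axes: x right, y down, z forward; pixel columns grow to the right and rows downward; lengths in m; the calibration is good to about 2 mm. A picture is of the moment at which its call begins: read the wrist's pose just before it. camera_params takes no time and is no camera call; for the wrist camera it gives the pose at the moment of the call.
- arm.sign_off(): hands the job in, once; it reports no verdict.
The state is a dict: "clock": time; "joints": joint angles; "dq": joint speeds; "joint_efforts": joint torques, N m; "position": TCP position; "ee_rot": TCP orientation; "force": force on the tool from outside, world axes, zero at the start; "ft_torque": the same for the moment, N m; "width": opening from 0.0 (shut) to 1.0 (fully open).
Only numpy, scipy, OpenCV 4.12 (cv2) and the standard library are available. Lean on these libraries where they do the work, as an engineer would, in place of code of your own. Each camera call takes 0.05 s, during which the arm holds its last target.

## Working session

There is one attempt and no reset: what is moved stays moved. The work goes in short steps, Python scripts to look and compute and a shell command to move; the robot and the scene stay as the last step left them, time stands still between calls to the robot, and variables do not carry over. Pictures are saved under pics/ and viewed, and the job is handed in when it is done.

```bash
ls; mkdir -p pics; python3 - <<'E'
from cell import arm
import cv2
print(arm.observe()); print(arm.hold_point_z)
for n in ("scene","side","wrist"):
    p=arm.camera_params(n); print(n,p)
    cv2.imwrite(f"pics/{n}0.png",arm.get_image(n))
E
```

```text
pics
{'clock': 0.0, 'joints': array([ 1.07740157,  0.43520357,  0.02499209,  1.57412298, -0.01159069,
        1.13398711, -0.07510708]), 'dq': array([-3.99682877e-04, -1.07131551e-03, -1.07863644e-04, -1.20700282e-03,
       -1.31808924e-03,  6.99517865e-05, -4.01035079e-04]), 'joint_efforts': array([-3.10181713e-04, -6.67841792e+01,  9.84654464e-01, -3.14451635e+01,
       -6.05817069e-02,  4.27524000e-02,  9.65462914e-05]), 'position': array([ 0.23781141, -0.57742482,  0.22594724]), 'ee_rot': array([-2.60978090e+00,  1.74756765e+00,  2.18521580e-03]), 'force': array([0.00364117, 0.97442226, 0.37114749]), 'ft_torque': array([0.03993678, 0.0544809 , 0.05230248]), 'width': 0.9990426658004661}
0.0188
scene {'camera_matrix': array([[539.42155643,   0.        , 314.85788013],
       [  0.        , 539.42155643, 239.60423219],
       [  0.        ,   0.        ,   1.        ]]), 'rvec': array([ 1.14481546,  2.49423959, -0.82105697]), 'tvec': array([ 0.43798959, -0.2652864 ,  1.42493313])}
side {'camera_matrix': array([[539.62869564,   0.        , 315.18057966],
       [  0.        , 539.62869564, 240.91373465],
       [  0.        ,   0.        ,   1.        ]]), 'rvec': array([ 0.2248296 , -2.87657109,  1.04934959]), 'tvec': array([0.56600347, 0.17061878, 1.38280883])}
wrist {'camera_matrix': array([[349.8293879 ,   0.        , 322.17398899],
       [  0.        , 349.8293879 , 238.93180789],
       [  0.        ,   0.        ,   1.        ]]), 'rvec': array([-2.40733587,  1.61134751,  0.23451246]), 'tvec': array([-0.62440514, -0.03530423,  0.39287362])}
```

View pics/scene0.png

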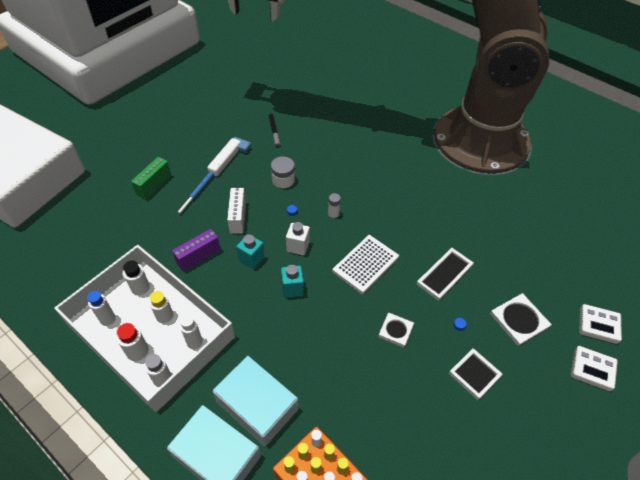

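View pics/side0.png

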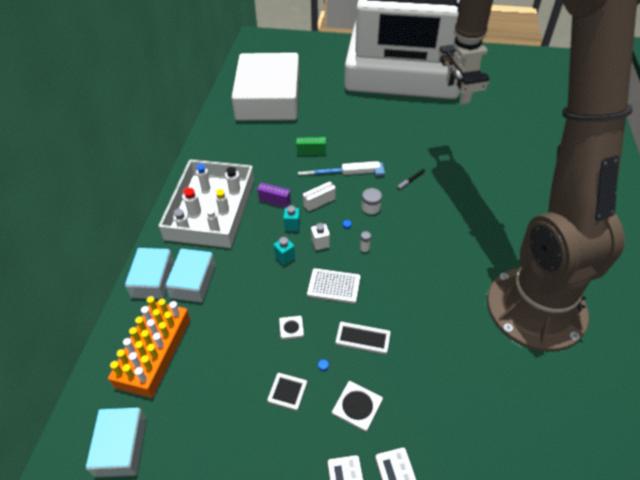

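View pics/wrist0.png

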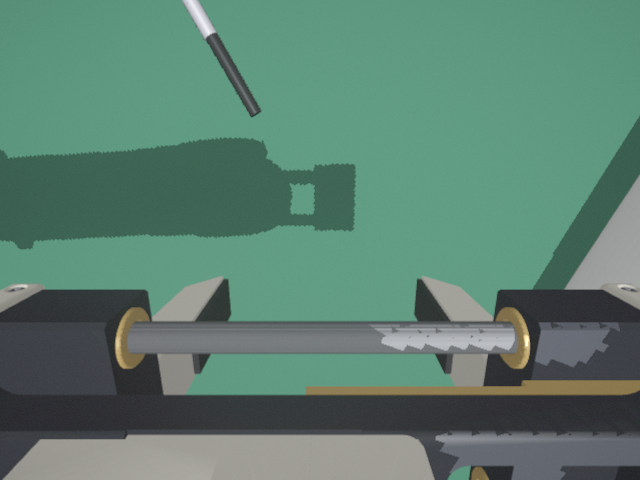

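The scene view shows jar ~(283,172), vial (334,206), bottle (298,238), rack (236,210) and the holders on the right. I'll enlarge crops of these next.

```bash
python3 - <<'E'
import cv2
a=cv2.imread("pics/scene0.png"); b=cv2.imread("pics/side0.png")
def c(im,x,y,w,h,s,n):
    o=cv2.resize(im[y:y+h,x:x+w],None,fx=s,fy=s,interpolation=cv2.INTER_CUBIC); 
    for i in range(0,w,10): cv2.putText(o,str(x+i) if i%20==0 else "|",(i*s,8),0,.3,(0,255,255),1)
    for i in range(0,h,10): cv2.putText(o,str(y+i),(0,i*s+4),0,.3,(0,255,255),1)
    cv2.imwrite(f"pics/{n}.png",o)
c(a,220,150,130,115,6,"sc1"); c(a,325,230,160,100,5,"sc2"); c(a,370,280,190,120,4,"sc3")
c(b,295,180,95,75,8,"si1"); c(b,265,310,130,120,5,"si2");c(b,300,260,100,95,6,"si3")
E
```

```text
(no output)
```

View pics/sc1.png

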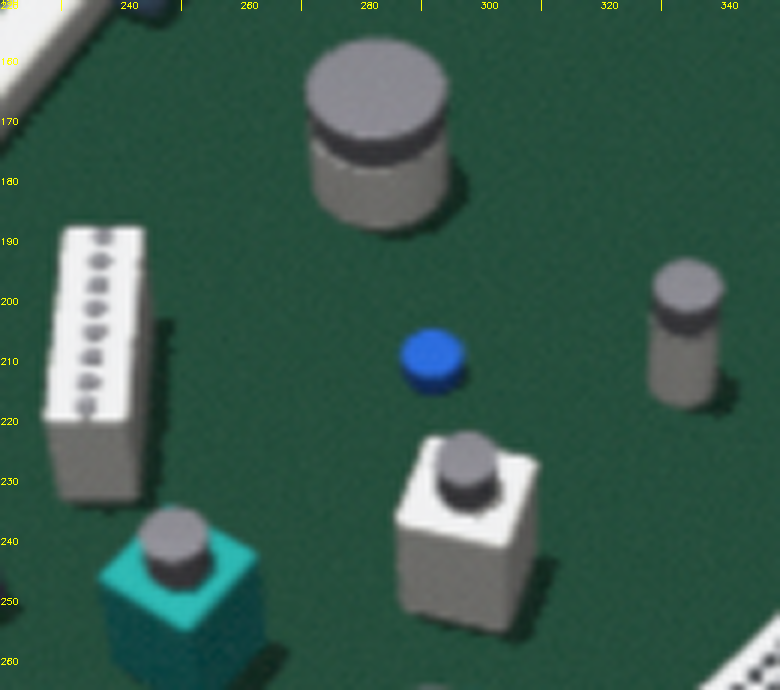

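View pics/sc2.png

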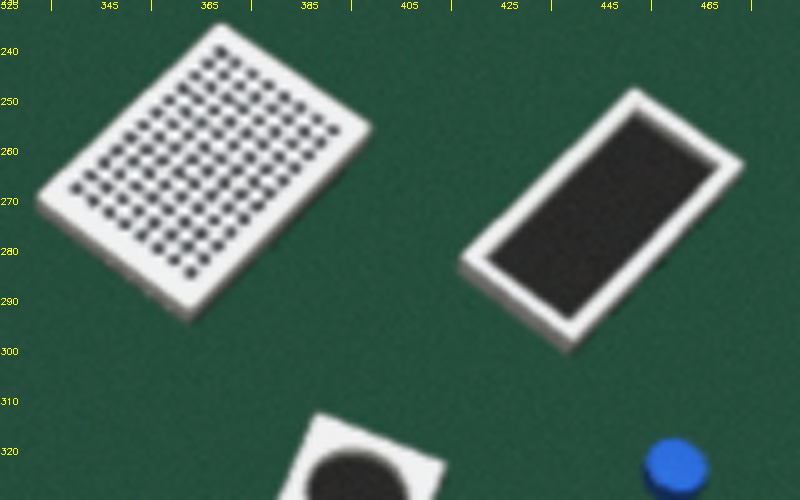

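View pics/sc3.png

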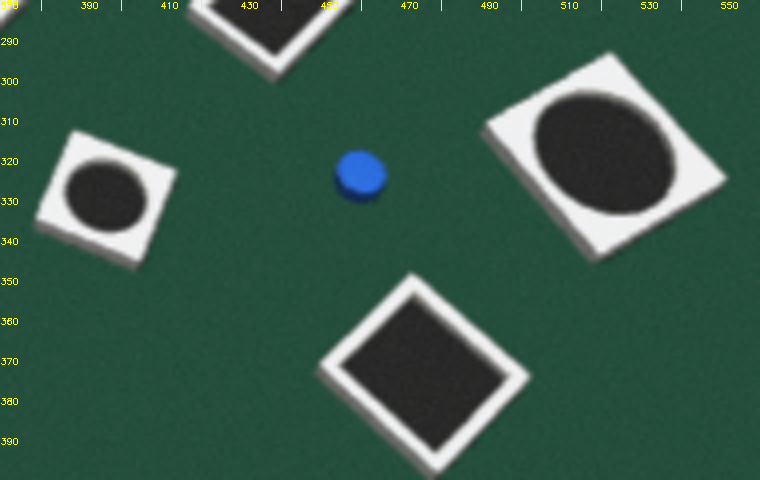

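View pics/si1.png

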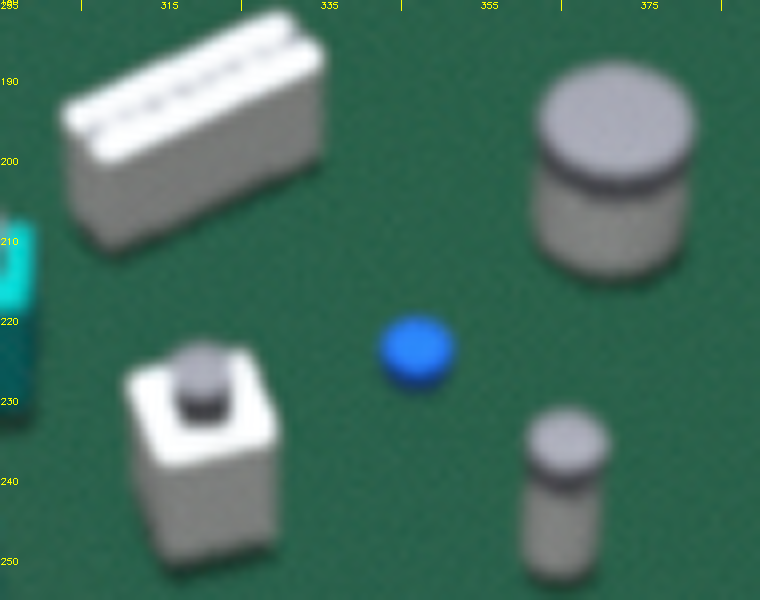

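View pics/si2.png

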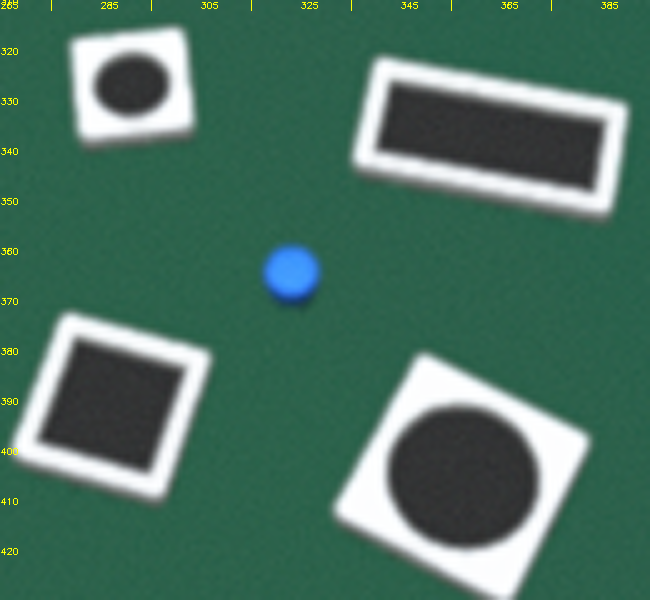

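View pics/si3.png

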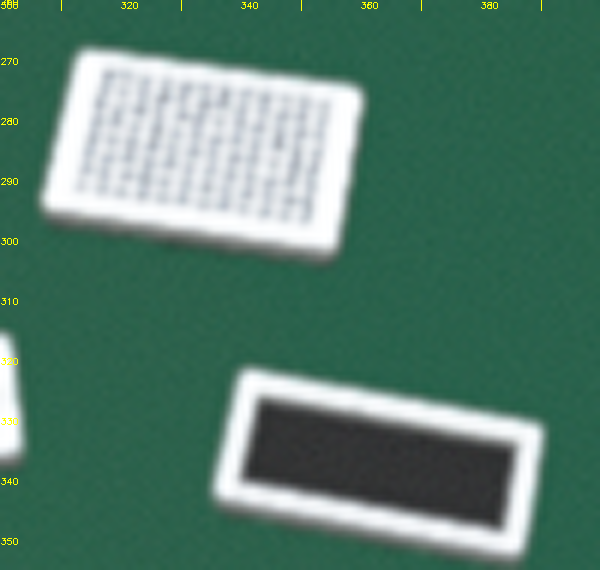

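```bash
cat > fit.py <<'E'
import numpy as np,cv2
from scipy.optimize import least_squares
from cell import arm
P={n:arm.camera_params(n) for n in("scene","side")}
def proj(n,p): return cv2.projectPoints(np.float64(p),P[n]["rvec"],P[n]["tvec"],P[n]["camera_matrix"],None)[0][:,0]
def ray(n,uv,z):
    p=P[n]; R=cv2.Rodrigues(p["rvec"])[0]; C=-R.T@p["tvec"]
    d=R.T@np.linalg.solve(p["camera_matrix"],[*uv,1]); return C+d*(z-C[2])/d[2]
def o(lst,s,x,y): return np.array(lst)/s+[x,y]
pts={ # name:(lx,ly,z,scenecorners,sidecorners)
"bottle":(.042,.042,.056,o([(428,436),(538,461),(503,545),(397,515)],6,220,150),o([(127,380),(245,350),(277,440),(168,467)],8,295,180)),
"rack":(.096,.030,.05,o([(65,228),(145,229),(127,420),(45,420)],6,220,150),o([(62,110),(280,10),(325,58),(105,163)],8,295,180)),
"rack_holder":(.124,.058,.012,o([(635,88),(744,164),(570,338),(460,260)],5,325,230),o([(378,57),(628,105),(610,212),(354,164)],5,265,310)),
"microplate":(.127,.085,.014,o([(222,23),(372,128),(190,308),(37,198)],5,325,230),o([(82,47),(364,88),(337,250),(42,210)],6,300,260)),
"vial_holder":(.054,.054,.012,o([(75,130),(177,170),(138,262),(36,218)],4,370,280),o([(72,38),(184,28),(193,130),(80,138)],5,265,310)),
"jar_holder":(.084,.084,.012,o([(610,53),(727,178),(598,258),(486,124)],4,370,280),o([(423,352),(590,437),(507,600),(333,510)],5,265,310)),
"bottle_holder":(.070,.070,.012,o([(413,273),(531,376),(437,473),(319,366)],4,370,280),o([(67,313),(211,352),(162,495),(14,455)],5,265,310)),
}
if __name__=="__main__":
  for k,(lx,ly,z,a,b) in pts.items():
    A={"scene":np.array([ray("scene",u,z)[:2] for u in a]),"side":np.array([ray("side",u,z)[:2] for u in b])}
    L=np.array([[1,1],[1,-1],[-1,-1],[-1,1]])*[lx/2,ly/2]
    def model(v): c,s=np.cos(v[2]),np.sin(v[2]); return L@np.array([[c,s],[-s,c]])+v[:2]
    def f(v):
        m=model(v); return np.concatenate([np.linalg.norm(m[None]-q[:,None],axis=2).min(1) for q in A.values()])
    best=min((least_squares(f,[*np.vstack(list(A.values())).mean(0),t]) for t in np.arange(0,3.1,.2)),key=lambda r:r.cost)
    v=best.x; print(k,"xy",v[:2].round(4),"yaw",np.degrees(v[2]).round(1),"res mm",(best.fun*1000).round(1),"sc/si mean",A["scene"].mean(0).round(4),A["side"].mean(0).round(4))
  for k,z,a,b in(("jar",.054,(282.7,164.8),(372,195.1)),("vial",.058,(334.6,197.6),(366,235.1)),("cap",.074,(298,225.6),(320.25,225.75)),("blue1",.012,(292,209),(347,223)),("blue2",.012,(460,323),(323,364))):
    print(k,ray("scene",a,z).round(4),ray("side",b,z).round(4))
E
python3 fit.py
```

```text
bottle xy [ 0.579  -0.1293] yaw 115.0 res mm [1.7 2.1 3.4 3.5 2.7 0.7 2.1 3. ] sc/si mean [ 0.5795 -0.1311] [ 0.5786 -0.1275]
rack xy [ 0.6081 -0.2907] yaw 41.5 res mm [0.7 0.7 1.6 1.7 0.4 0.2 0.6 2.6] sc/si mean [ 0.6082 -0.2915] [ 0.6079 -0.2898]
rack_holder xy [0.4281 0.1586] yaw -3.8 res mm [0.5 0.3 1.7 2.  1.5 1.6 1.6 2.5] sc/si mean [0.4284 0.1582] [0.4278 0.1589]
microplate xy [0.5205 0.0152] yaw -1.4 res mm [0.6 1.7 1.9 1.2 1.8 1.7 2.1 3.4] sc/si mean [0.5213 0.0146] [0.5197 0.0158]
vial_holder xy [0.6078 0.1569] yaw 104.8 res mm [0.7 1.3 1.2 0.8 2.2 2.1 3.6 2.1] sc/si mean [0.6081 0.1564] [0.6076 0.1574]
jar_holder xy [0.4226 0.3336] yaw 70.1 res mm [0.5 1.2 2.4 0.7 1.6 1.5 0.6 1.4] sc/si mean [0.4229 0.3339] [0.4223 0.3334]
bottle_holder xy [0.5847 0.3246] yaw 172.5 res mm [0.3 0.3 1.4 1.4 1.  1.7 0.9 1.8] sc/si mean [0.5854 0.3244] [0.584  0.3247]
jar [ 0.4518 -0.292   0.054 ] [ 0.4517 -0.2895  0.054 ]
vial [ 0.4537 -0.1313  0.058 ] [ 0.4532 -0.1297  0.058 ]
cap [ 0.5776 -0.1318  0.074 ] [ 0.5797 -0.1311  0.074 ]
blue1 [ 0.5137 -0.2079  0.012 ] [ 0.5138 -0.2076  0.012 ]
blue2 [0.5144 0.2458 0.012 ] [0.5143 0.2466 0.012 ]
```

```bash
cat > h.py <<'E'
import numpy as np,sys
from scipy.spatial.transform import Rotation as R
from cell import arm
def go(x,y,z,yaw):
    s=arm.observe(); R0=R.from_rotvec(s["ee_rot"]); 
    best=None
    az=np.degrees(np.arctan2(y,x))
    yaw=(yaw-az+90)%180-90+az
    c,q=np.cos(np.radians(yaw)),np.sin(np.radians(yaw))
    R1=R.from_matrix(np.array([[c,q,0],[q,-c,0],[0,0,-1]]))
    d=R0.inv().apply(np.array([x,y,z])-s["position"]); rv=(R0.inv()*R1).as_rotvec()
    print("to",(x,y,z),"yaw",round(yaw,1),"dp",d.round(4),"rot",rv.round(3),"up axis in tool",R0.inv().apply([0,0,1]).round(3))
def st():
    s=arm.observe(); x=R.from_rotvec(s["ee_rot"]).as_matrix()
    print("t",round(s["clock"],2),"p",s["position"].round(4),"yaw",np.degrees(np.arctan2(x[1,0],x[0,0])).round(1),"zax",x[:,2].round(3),"F",s["force"].round(2),"w",round(s["width"],3),"j",s["joints"].round(2))
if __name__=="__main__":
    st()
    if len(sys.argv)>1: go(*map(float,sys.argv[1:]))
E
python3 - <<'E'
from fit import ray
for k,z,a in(("turq1cap",.074,(249.5,239)),("turq2cap",.074,(291.5,271)),("purp1",.05,(176,248)),("purp2",.05,(216,236)),("pip_blue",0.01,(240,146)),("pip_tip",0,(180,210)),("pen",0,(277,142)),("pipmid",.01,(215,170))):
    print(k,ray("scene",a,z).round(3))
E
python3 h.py 0.4518 -0.2908 0.2 -67.6;python3 h.py 0.4518 -0.2908 0.021 -67.6
```

```text
turq1cap [ 0.671 -0.184  0.074]
turq2cap [ 0.673 -0.065  0.074]
purp1 [ 0.778 -0.299  0.05 ]
purp2 [ 0.701 -0.259  0.05 ]
pip_blue [ 0.443 -0.45   0.01 ]
pip_tip [ 0.681 -0.411  0.   ]
pen [ 0.362 -0.397  0.   ]
pipmid [ 0.544 -0.436  0.01 ]
t 0.15 p [ 0.2379 -0.5776  0.2262] yaw -67.6 zax [-0.001  0.001 -1.   ] F [ 0.23  0.12 -0.2 ] w 0.999 j [ 1.08  0.44  0.02  1.57 -0.01  1.13 -0.08]
to (0.4518, -0.2908, 0.2) yaw -67.6 dp [-0.1836 -0.307   0.0263] rot [ 0.     0.001 -0.   ] up axis in tool [-0.001  0.    -1.   ]
t 0.15 p [ 0.2379 -0.5776  0.2262] yaw -67.6 zax [-0.001  0.001 -1.   ] F [ 0.23  0.12 -0.2 ] w 0.999 j [ 1.08  0.44  0.02  1.57 -0.01  1.13 -0.08]
to (0.4518, -0.2908, 0.021) yaw -67.6 dp [-0.1834 -0.307   0.2053] rot [ 0.     0.001 -0.   ] up axis in tool [-0.001  0.    -1.   ]
```

```bash
python3 -m pendant '[{"dp":[-0.03,-0.05,0.005],"rotation":[0,0,0],"fingers":-1},{"dp":[-0.06,-0.1,0.01],"rotation":[0,0,0],"fingers":-1},{"dp":[-0.09,-0.15,0.015],"rotation":[0,0,0],"fingers":-1},{"dp":[-0.12,-0.2,0.02],"rotation":[0,0,0],"fingers":-1},{"dp":[-0.15,-0.25,0.025],"rotation":[0,0,0],"fingers":-1},{"dp":[-0.17,-0.285,0.026],"rotation":[0,0,0],"fingers":-1},{"dp":[-0.1835,-0.307,0.026],"rotation":[0,0,0],"fingers":-1},{"dp":[-0.1835,-0.307,0.026],"rotation":[0,0,0],"fingers":-1},{"dp":[-0.1835,-0.307,0.026],"rotation":[0,0,0],"fingers":-1}]' 25; python3 h.py 0.4518 -0.2908 0.021 -67.6; python3 - <<'E'
from cell import arm
import cv2
cv2.imwrite("pics/w1.png",arm.get_image("wrist"))
E
```

```text
clock: 1.27
position: [0.4511, -0.2919, 0.2002]
ee_rot: [2.61, -1.749, -0.002]
force: [-0.3, -0.9, -0.0]
width: 0.999
t 1.27 p [ 0.4511 -0.2919  0.2002] yaw -67.7 zax [-0.001  0.001 -1.   ] F [-0.34 -0.95 -0.02] w 0.999 j [ 0.56  0.32 -0.1   1.81  0.04  1.01 -0.75]
to (0.4518, -0.2908, 0.021) yaw -67.6 dp [-0.0005 -0.0012  0.1792] rot [ 0.001  0.001 -0.001] up axis in tool [-0.001  0.001 -1.   ]
```

View pics/w1.png

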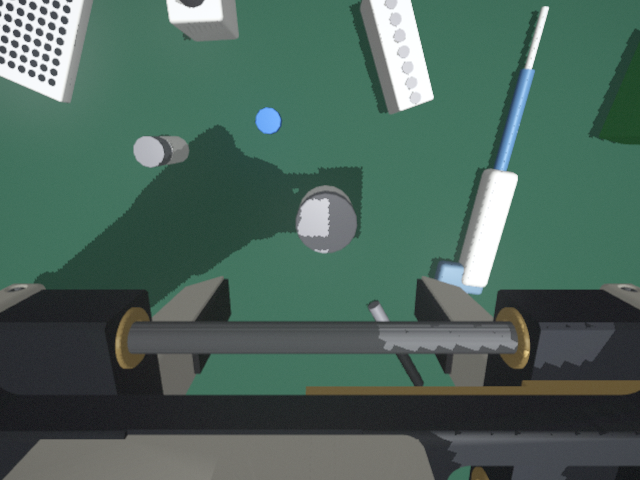

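Wrist view: the jar's cap is centred about (327,221), with the vial cap at (152,151). I'll compare these with the projected estimates.

```bash
python3 - <<'E'
from cell import arm
import fit
fit.P["wrist"]=arm.camera_params("wrist")
print("jar",fit.ray("wrist",(326.5,221),.054),"vial",fit.ray("wrist",(152,151),.058))
E
```

```text
jar [ 0.45587374 -0.29446813  0.054     ] vial [ 0.45688075 -0.13590952  0.058     ]
```

```bash
python3 -m pendant '[{"dp":[0.0006,-0.0015,0.04],"rotation":[0,0,0],"fingers":-1},{"dp":[0.0006,-0.0015,0.08],"rotation":[0,0,0],"fingers":-1},{"dp":[0.0006,-0.0015,0.115],"rotation":[0,0,0],"fingers":-1},{"dp":[0.0006,-0.0015,0.145],"rotation":[0,0,0],"fingers":-1},{"dp":[0.0006,-0.0015,0.165],"rotation":[0,0,0],"fingers":-1},{"dp":[0.0006,-0.0015,0.178],"rotation":[0,0,0],"fingers":-1},{"dp":[0.0006,-0.0015,0.178],"rotation":[0,0,0],"fingers":-1},{"dp":[0.0006,-0.0015,0.178],"rotation":[0,0,0],"fingers":-1}]' 25; python3 - <<'E'
from cell import arm
import cv2,fit
fit.P["wrist"]=arm.camera_params("wrist")
cv2.imwrite("pics/w2.png",arm.get_image("wrist"))
E
python3 h.py
```

```text
clock: 2.33
position: [0.4526, -0.2926, 0.0229]
ee_rot: [2.608, -1.751, -0.0]
force: [-0.0, -0.3, 0.5]
width: 1.003
t 2.38 p [ 0.4528 -0.2926  0.023 ] yaw -67.7 zax [ 0. -0. -1.] F [-0.22  0.26  0.28] w 1.0 j [ 0.54  0.56 -0.09  1.98  0.08  0.61 -0.79]
```

View pics/w2.png

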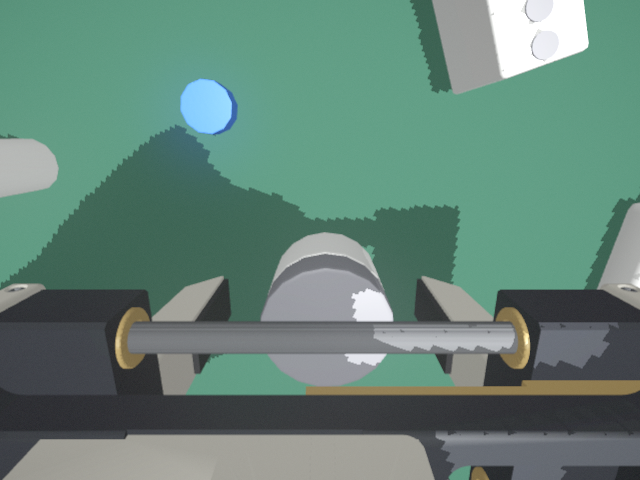

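The jar (x≈263–392) is centred between the fingers (215–430). Closing now.

```bash
python3 -m pendant '[{"dp":[0,0,0],"rotation":[0,0,0],"fingers":0},{"dp":[0,0,0],"rotation":[0,0,0],"fingers":0.3},{"dp":[0,0,0],"rotation":[0,0,0],"fingers":0.6},{"dp":[0,0,0],"rotation":[0,0,0],"fingers":1},{"dp":[0,0,0],"rotation":[0,0,0],"fingers":1},{"dp":[0,0,0],"rotation":[0,0,0],"fingers":1},{"dp":[0,0,-0.004],"rotation":[0,0,0],"fingers":1},{"dp":[0,0,-0.015],"rotation":[0,0,0],"fingers":1},{"dp":[0,0,-0.04],"rotation":[0,0,0],"fingers":1}]' 25;python3 h.py .4225 .3335 .18 40
```

```text
clock: 3.5
position: [0.452, -0.292, 0.0632]
ee_rot: [2.608, -1.75, -0.003]
force: [0.8, -0.4, -1.6]
width: 0.605
t 3.5 p [ 0.452  -0.292   0.0632] yaw -67.7 zax [-0.002  0.001 -1.   ] F [ 0.76 -0.45 -1.65] w 0.605 j [ 0.55  0.5  -0.1   1.95  0.07  0.7  -0.78]
to (0.4225, 0.3335, 0.18) yaw 40.0 dp [-0.5902 -0.2096 -0.1162] rot [-1.00e-03  2.00e-03 -1.88e+00] up axis in tool [-0.002  0.001 -1.   ]
```

```bash
python3 -m pendant '[{"dp":[0,0,-0.04],"rotation":[0,0,0],"fingers":1},{"dp":[0,0,-0.09],"rotation":[0,0,0],"fingers":1},{"dp":[-0.02,-0.007,-0.117],"rotation":[0,0,-0.07],"fingers":1},{"dp":[-0.06,-0.021,-0.117],"rotation":[0,0,-0.19],"fingers":1},{"dp":[-0.11,-0.039,-0.117],"rotation":[0,0,-0.34],"fingers":1},{"dp":[-0.16,-0.057,-0.117],"rotation":[0,0,-0.5],"fingers":1},{"dp":[-0.21,-0.075,-0.117],"rotation":[0,0,-0.66],"fingers":1},{"dp":[-0.26,-0.092,-0.117],"rotation":[0,0,-0.82],"fingers":1},{"dp":[-0.31,-0.11,-0.117],"rotation":[0,0,-0.98],"fingers":1},{"dp":[-0.36,-0.128,-0.117],"rotation":[0,0,-1.14],"fingers":1},{"dp":[-0.41,-0.146,-0.117],"rotation":[0,0,-1.3],"fingers":1},{"dp":[-0.46,-0.163,-0.117],"rotation":[0,0,-1.46],"fingers":1},{"dp":[-0.51,-0.181,-0.117],"rotation":[0,0,-1.62],"fingers":1},{"dp":[-0.55,-0.195,-0.117],"rotation":[0,0,-1.75],"fingers":1},{"dp":[-0.575,-0.204,-0.117],"rotation":[0,0,-1.83],"fingers":1},{"dp":[-0.59,-0.2095,-0.117],"rotation":[0,0,-1.88],"fingers":1},{"dp":[-0.59,-0.2095,-0.117],"rotation":[0,0,-1.88],"fingers":1},{"dp":[-0.59,-0.2095,-0.117],"rotation":[0,0,-1.88],"fingers":1}]' 25;python3 h.py .4225 .3335 .028 40;python3 - <<'E'
from cell import arm
import cv2
cv2.imwrite("pics/w3.png",arm.get_image("wrist"))
E
```

```text
clock: 5.75
position: [0.4228, 0.3317, 0.1807]
ee_rot: [-2.953, -1.07, 0.003]
force: [0.5, -0.8, -0.7]
width: 0.606
t 5.75 p [0.4228 0.3317 0.1807] yaw 39.8 zax [-0.002 -0.    -1.   ] F [ 0.48 -0.82 -0.66] w 0.606 j [-0.23  0.44 -0.72  1.8   0.33  1.03 -0.38]
to (0.4225, 0.3335, 0.028) yaw 40.0 dp [ 0.0012 -0.0015  0.1527] rot [-0.001  0.002 -0.003] up axis in tool [-0.002 -0.001 -1.   ]
```

View pics/w3.png

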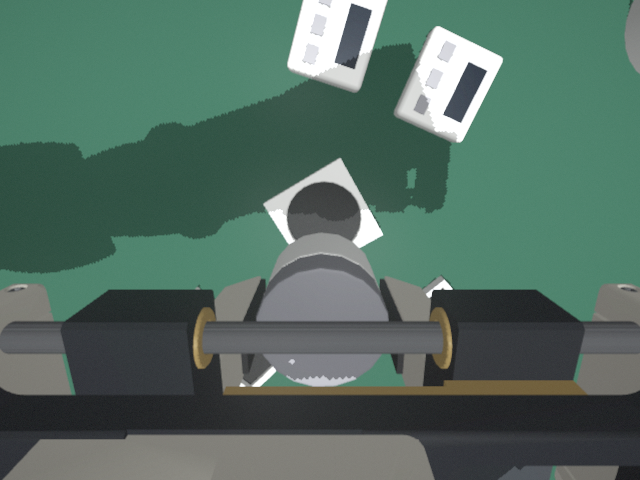

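```bash
python3 -m pendant '[{"dp":[0.0012,-0.0015,0.04],"rotation":[0,0,0],"fingers":1},{"dp":[0.0012,-0.0015,0.08],"rotation":[0,0,0],"fingers":1},{"dp":[0.0012,-0.0015,0.11],"rotation":[0,0,0],"fingers":1},{"dp":[0.0012,-0.0015,0.125],"rotation":[0,0,0],"fingers":1},{"dp":[0.0012,-0.0015,0.135],"rotation":[0,0,0],"fingers":1},{"dp":[0.0012,-0.0015,0.143],"rotation":[0,0,0],"fingers":1},{"dp":[0.0012,-0.0015,0.148],"rotation":[0,0,0],"fingers":1},{"dp":[0.0012,-0.0015,0.15],"rotation":[0,0,0],"fingers":1},{"dp":[0.0012,-0.0015,0.15],"rotation":[0,0,0],"fingers":1}]' 25;python3 h.py .4225 .3335 .0265 40;python3 - <<'E'
from cell import arm
import cv2
for n in ("side","scene"):
    a=arm.get_image(n); a=a[330:450,270:420] if n=="side" else a[270:370,450:580]
    cv2.imwrite(f"pics/4{n}.png",cv2.resize(a,None,fx=5,fy=5,interpolation=2))
E
```

```text
clock: 6.92
position: [0.4227, 0.3337, 0.031]
ee_rot: [-2.953, -1.07, 0.002]
force: [-0.3, 0.3, -1.1]
width: 0.608
t 6.92 p [0.4227 0.3337 0.031 ] yaw 39.8 zax [-0.001 -0.    -1.   ] F [-0.29  0.34 -1.12] w 0.608 j [-0.34  0.62 -0.6   1.94  0.51  0.73 -0.55]
to (0.4225, 0.3335, 0.0265) yaw 40.0 dp [-0.0003 -0.      0.0045] rot [-0.001  0.001 -0.003] up axis in tool [-0.001 -0.001 -1.   ]
```

View pics/4side.png

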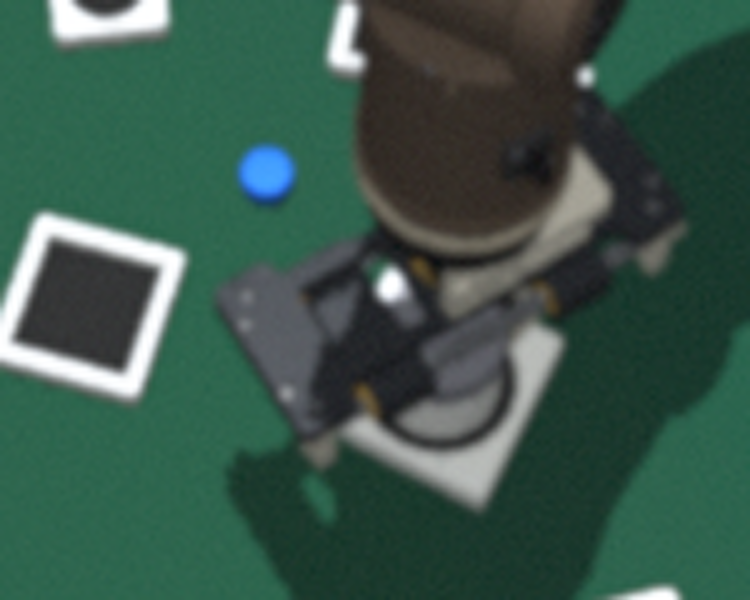

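View pics/4scene.png

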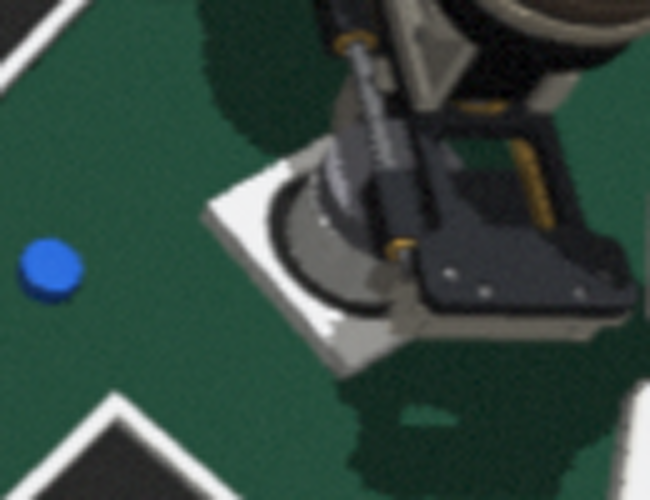

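Both views show the jar inside the recess with a dark gap all round. Next I lower the last 4 mm in small steps and watch the force.

```bash
python3 -m pendant '[{"dp":[0,0,0.0015],"rotation":[0,0,0],"fingers":1},{"dp":[0,0,0.003],"rotation":[0,0,0],"fingers":1},{"dp":[0,0,0.004],"rotation":[0,0,0],"fingers":1},{"dp":[0,0,0.0045],"rotation":[0,0,0],"fingers":1},{"dp":[0,0,0.0045],"rotation":[0,0,0],"fingers":1}]' 25;python3 h.py
```

```text
clock: 7.65
position: [0.4227, 0.3336, 0.0271]
ee_rot: [2.954, 1.071, -0.001]
force: [-1.6, -2.0, 8.3]
width: 0.606
t 7.65 p [0.4227 0.3336 0.0271] yaw 39.8 zax [-0.001 -0.    -1.   ] F [-1.56 -2.02  8.3 ] w 0.606 j [-0.34  0.63 -0.6   1.94  0.52  0.73 -0.55]
```

```bash
python3 -m pendant '[{"dp":[0,0,0],"rotation":[0,0,0],"fingers":-0.25},{"dp":[0,0,0],"rotation":[0,0,0],"fingers":-0.5},{"dp":[0,0,0],"rotation":[0,0,0],"fingers":-0.8},{"dp":[0,0,0],"rotation":[0,0,0],"fingers":-0.8},{"dp":[0,0,0],"rotation":[0,0,0],"fingers":-0.8},{"dp":[0,0,-0.02],"rotation":[0,0,0],"fingers":-0.8},{"dp":[0,0,-0.06],"rotation":[0,0,0],"fingers":-0.8},{"dp":[0,0,-0.11],"rotation":[0,0,0],"fingers":-0.8},{"dp":[0,0,-0.15],"rotation":[0,0,0],"fingers":-0.8}]' 25;python3 h.py .454 -.131 .2 70
```

```text
clock: 8.78
position: [0.4229, 0.334, 0.179]
ee_rot: [-2.953, -1.071, 0.0]
force: [1.1, 0.3, -0.7]
width: 0.9
t 8.78 p [0.4229 0.334  0.179 ] yaw 39.9 zax [-0.  0. -1.] F [ 1.14  0.29 -0.74] w 0.9 j [-0.23  0.44 -0.72  1.8   0.34  1.02 -0.39]
to (0.454, -0.131, 0.2) yaw 70.0 dp [-0.2741  0.3769 -0.0212] rot [-0.    -0.    -0.526] up axis in tool [ 0. -0. -1.]
```

```bash
python3 -m pendant '[{"dp":[-0.015,0.021,-0.01],"rotation":[0,0,0.05],"fingers":-0.8},{"dp":[-0.045,0.062,-0.02],"rotation":[0,0,0.16],"fingers":-0.6},{"dp":[-0.08,0.11,-0.02],"rotation":[0,0,0.28],"fingers":-0.5},{"dp":[-0.115,0.158,-0.02],"rotation":[0,0,0.4],"fingers":-0.4},{"dp":[-0.15,0.206,-0.02],"rotation":[0,0,0.52],"fingers":-0.4},{"dp":[-0.185,0.254,-0.02],"rotation":[0,0,0.65],"fingers":-0.4},{"dp":[-0.22,0.303,-0.02],"rotation":[0,0,0.78],"fingers":-0.4},{"dp":[-0.25,0.344,-0.02],"rotation":[0,0,0.88],"fingers":-0.4},{"dp":[-0.267,0.367,-0.02],"rotation":[0,0,0.94],"fingers":-0.4},{"dp":[-0.274,0.377,-0.02],"rotation":[0,0,0.96],"fingers":-0.4},{"dp":[-0.274,0.377,-0.02],"rotation":[0,0,0.96],"fingers":-0.4},{"dp":[-0.274,0.377,-0.02],"rotation":[0,0,0.96],"fingers":-0.4}]' 15;python3 h.py .454 -.131 .025 -15;python3 - <<'E'
from cell import arm
import cv2
cv2.imwrite("pics/w5.png",arm.get_image("wrist"))
a=arm.get_image("side")[330:450,270:420];cv2.imwrite("pics/5side.png",cv2.resize(a,None,fx=4,fy=4,interpolation=2))
E
```

```text
clock: 10.28
position: [0.4543, -0.1291, 0.1988]
ee_rot: [-3.114, 0.408, 0.001]
force: [0.0, 0.2, 0.1]
width: 0.701
t 10.28 p [ 0.4543 -0.1291  0.1988] yaw -14.9 zax [-0.     0.001 -1.   ] F [0.02 0.2  0.09] w 0.701 j [ 0.49  0.25 -0.39  1.94  0.11  0.97 -0.21]
to (0.454, -0.131, 0.025) yaw -15.0 dp [0.0003 0.0021 0.1738] rot [-0.001  0.001  0.001] up axis in tool [-0.001 -0.001 -1.   ]
```

View pics/w5.png

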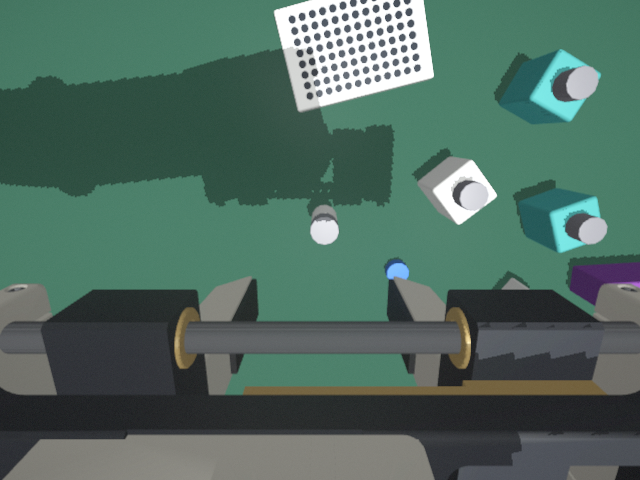

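View pics/5side.png

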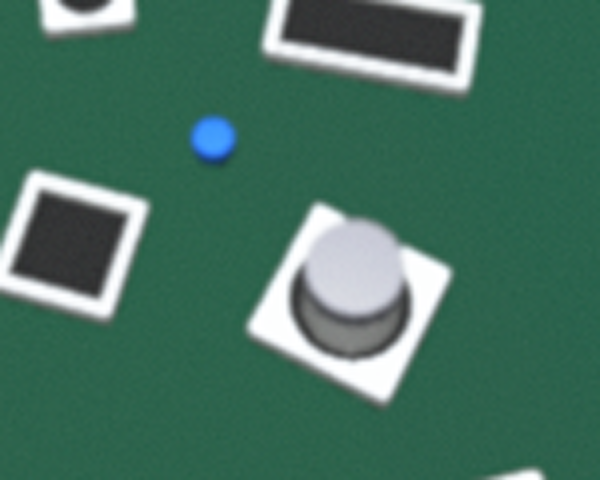

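The jar stands centred in its recess. The wrist view shows the vial cap at (324,230), in line with the jaw mid-plane. Descending onto the vial.

```bash
python3 -m pendant '[{"dp":[0.0003,0.002,0.04],"rotation":[0,0,0],"fingers":-0.4},{"dp":[0.0003,0.002,0.08],"rotation":[0,0,0],"fingers":-0.4},{"dp":[0.0003,0.002,0.115],"rotation":[0,0,0],"fingers":-0.4},{"dp":[0.0003,0.002,0.145],"rotation":[0,0,0],"fingers":-0.4},{"dp":[0.0003,0.002,0.165],"rotation":[0,0,0],"fingers":-0.4},{"dp":[0.0003,0.002,0.175],"rotation":[0,0,0],"fingers":-0.4},{"dp":[0.0003,0.002,0.175],"rotation":[0,0,0],"fingers":-0.4},{"dp":[0.0003,0.002,0.175],"rotation":[0,0,0],"fingers":-0.4}]' 15; python3 - <<'E'
from cell import arm
import cv2
cv2.imwrite("pics/w6.png",arm.get_image("wrist"))
E
python3 h.py
```

```text
clock: 11.38
position: [0.4546, -0.1312, 0.0246]
ee_rot: [-3.114, 0.409, -0.001]
force: [-0.0, 0.9, -0.8]
width: 0.697
t 11.43 p [ 0.4547 -0.1314  0.0247] yaw -15.0 zax [ 0.001  0.    -1.   ] F [-0.32  0.02  0.61] w 0.698 j [ 0.4   0.5  -0.31  2.12  0.28  0.55 -0.37]
```

View pics/w6.png

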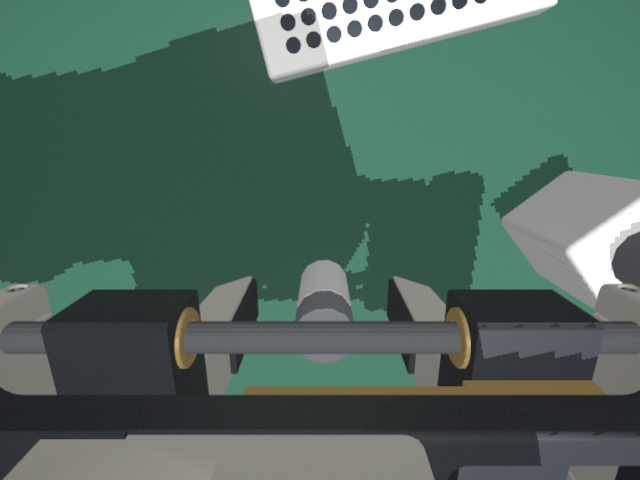

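The vial is centred between the fingers. Gripping and lifting.

```bash
python3 -m pendant '[{"dp":[0,0,0],"rotation":[0,0,0],"fingers":0},{"dp":[0,0,0],"rotation":[0,0,0],"fingers":0.3},{"dp":[0,0,0],"rotation":[0,0,0],"fingers":0.5},{"dp":[0,0,0],"rotation":[0,0,0],"fingers":0.7},{"dp":[0,0,0],"rotation":[0,0,0],"fingers":1},{"dp":[0,0,0],"rotation":[0,0,0],"fingers":1},{"dp":[0,0,0],"rotation":[0,0,0],"fingers":1},{"dp":[0,0,-0.004],"rotation":[0,0,0],"fingers":1},{"dp":[0,0,-0.015],"rotation":[0,0,0],"fingers":1},{"dp":[0,0,-0.04],"rotation":[0,0,0],"fingers":1}]' 15;python3 h.py .6075 .157 .18 15
```

```text
clock: 12.68
position: [0.4539, -0.1312, 0.065]
ee_rot: [-3.114, 0.409, 0.001]
force: [-0.0, 0.6, 0.5]
width: 0.281
t 12.68 p [ 0.4539 -0.1312  0.065 ] yaw -15.0 zax [-0.     0.001 -1.   ] F [-0.02  0.65  0.48] w 0.281 j [ 0.44  0.43 -0.34  2.09  0.23  0.65 -0.33]
to (0.6075, 0.157, 0.18) yaw 15.0 dp [ 0.0739 -0.3181 -0.1147] rot [-0.001  0.    -0.523] up axis in tool [-0.001 -0.001 -1.   ]
```

```bash
python3 -m pendant '[{"dp":[0,0,-0.04],"rotation":[0,0,0],"fingers":1},{"dp":[0,0,-0.09],"rotation":[0,0,0],"fingers":1},{"dp":[0.005,-0.02,-0.115],"rotation":[0,0,-0.03],"fingers":1},{"dp":[0.014,-0.06,-0.115],"rotation":[0,0,-0.1],"fingers":1},{"dp":[0.025,-0.108,-0.115],"rotation":[0,0,-0.18],"fingers":1},{"dp":[0.036,-0.156,-0.115],"rotation":[0,0,-0.26],"fingers":1},{"dp":[0.047,-0.204,-0.115],"rotation":[0,0,-0.34],"fingers":1},{"dp":[0.058,-0.252,-0.115],"rotation":[0,0,-0.42],"fingers":1},{"dp":[0.067,-0.29,-0.115],"rotation":[0,0,-0.48],"fingers":1},{"dp":[0.072,-0.31,-0.115],"rotation":[0,0,-0.51],"fingers":1},{"dp":[0.074,-0.318,-0.115],"rotation":[0,0,-0.523],"fingers":1},{"dp":[0.074,-0.318,-0.115],"rotation":[0,0,-0.523],"fingers":1},{"dp":[0.074,-0.318,-0.115],"rotation":[0,0,-0.523],"fingers":1}]' 15;python3 h.py .6075 .157 .0285 15
```

```text
clock: 14.3
position: [0.6073, 0.1551, 0.1803]
ee_rot: [3.115, 0.407, -0.001]
force: [-0.6, 0.5, -0.5]
width: 0.28
t 14.3 p [0.6073 0.1551 0.1803] yaw 14.9 zax [-0.001 -0.    -1.   ] F [-0.6   0.48 -0.52] w 0.28 j [ 0.02  0.54 -0.54  1.59  0.3   1.1  -0.33]
to (0.6075, 0.157, 0.0285) yaw 15.0 dp [ 0.0007 -0.0018  0.1518] rot [-0.     0.001 -0.002] up axis in tool [-0.001 -0.    -1.   ]
```

```bash
python3 -m pendant '[{"dp":[0.0007,-0.0018,0.04],"rotation":[0,0,0],"fingers":1},{"dp":[0.0007,-0.0018,0.08],"rotation":[0,0,0],"fingers":1},{"dp":[0.0007,-0.0018,0.11],"rotation":[0,0,0],"fingers":1},{"dp":[0.0007,-0.0018,0.125],"rotation":[0,0,0],"fingers":1},{"dp":[0.0007,-0.0018,0.135],"rotation":[0,0,0],"fingers":1},{"dp":[0.0007,-0.0018,0.143],"rotation":[0,0,0],"fingers":1},{"dp":[0.0007,-0.0018,0.147],"rotation":[0,0,0],"fingers":1},{"dp":[0.0007,-0.0018,0.147],"rotation":[0,0,0],"fingers":1}]' 15;python3 h.py .6075 .157 .0285 15;python3 - <<'E'
from cell import arm
import cv2
a=arm.get_image("side")[280:370,250:340]; b=arm.get_image("scene")[280:370,350:440]
cv2.imwrite("pics/7.png",cv2.resize(cv2.hconcat([a,b]),None,fx=4,fy=4,interpolation=2))
E
```

```text
clock: 15.3
position: [0.6076, 0.157, 0.0336]
ee_rot: [3.115, 0.407, -0.001]
force: [-0.5, 0.5, -1.2]
width: 0.278
t 15.3 p [0.6076 0.157  0.0336] yaw 14.9 zax [-0. -0. -1.] F [-0.46  0.46 -1.16] w 0.278 j [-0.03  0.7  -0.47  1.72  0.41  0.82 -0.43]
to (0.6075, 0.157, 0.0285) yaw 15.0 dp [-0.0001 -0.      0.0051] rot [-0.     0.    -0.002] up axis in tool [-0. -0. -1.]
```

View pics/7.png

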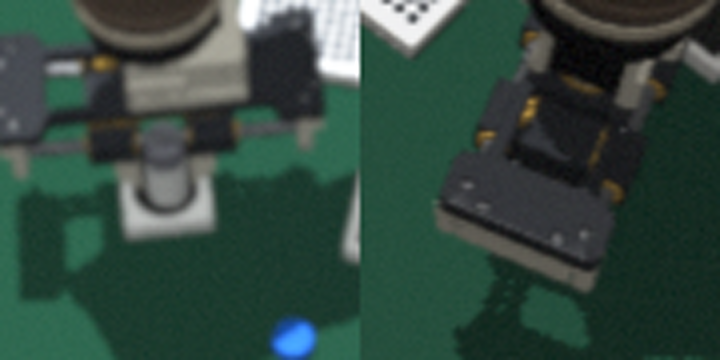

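The vial is over the recess and its base has entered it. Lowering the last 5 mm, then releasing.

```bash
python3 -m pendant '[{"dp":[0,0,0.0015],"rotation":[0,0,0],"fingers":1},{"dp":[0,0,0.003],"rotation":[0,0,0],"fingers":1},{"dp":[0,0,0.004],"rotation":[0,0,0],"fingers":1},{"dp":[0,0,0.005],"rotation":[0,0,0],"fingers":1},{"dp":[0,0,0.005],"rotation":[0,0,0],"fingers":1}]' 15;python3 h.py
```

```text
clock: 16.02
position: [0.6077, 0.1571, 0.0288]
ee_rot: [-3.115, -0.407, -0.0]
force: [-0.1, -0.5, -0.4]
width: 0.28
t 16.02 p [0.6077 0.1571 0.0288] yaw 14.9 zax [ 0.  0. -1.] F [-0.08 -0.47 -0.36] w 0.28 j [-0.03  0.7  -0.47  1.72  0.41  0.81 -0.43]
```

```bash
python3 -m pendant '[{"dp":[0,0,0.0007],"rotation":[0,0,0],"fingers":1},{"dp":[0,0,0.001],"rotation":[0,0,0],"fingers":1},{"dp":[0,0,0.001],"rotation":[0,0,0],"fingers":1}]' 15;python3 h.py
```

```text
clock: 16.4
position: [0.6079, 0.1572, 0.0287]
ee_rot: [3.115, 0.407, 0.001]
force: [-1.9, -1.3, 10.6]
width: 0.278
t 16.4 p [0.6079 0.1572 0.0287] yaw 14.9 zax [ 0.001 -0.    -1.   ] F [-1.95 -1.34 10.64] w 0.278 j [-0.03  0.7  -0.47  1.72  0.41  0.81 -0.43]
```

Contact. Release slowly and retreat.

```bash
python3 -m pendant '[{"dp":[0,0,0],"rotation":[0,0,0],"fingers":0.4},{"dp":[0,0,0],"rotation":[0,0,0],"fingers":0.3},{"dp":[0,0,0],"rotation":[0,0,0],"fingers":0},{"dp":[0,0,0],"rotation":[0,0,0],"fingers":-0.4},{"dp":[0,0,0],"rotation":[0,0,0],"fingers":-0.5},{"dp":[0,0,0],"rotation":[0,0,0],"fingers":-0.5},{"dp":[0,0,-0.02],"rotation":[0,0,0],"fingers":-0.5},{"dp":[0,0,-0.06],"rotation":[0,0,0],"fingers":-0.5},{"dp":[0,0,-0.11],"rotation":[0,0,0],"fingers":-0.6},{"dp":[0,0,-0.16],"rotation":[0,0,0],"fingers":-0.7},{"dp":[0,0,-0.16],"rotation":[0,0,0],"fingers":-0.7}]' 15;python3 h.py .579 -.130 .2 25;python3 h.py .579 -.130 .2 -65
```

```text
clock: 17.77
position: [0.61, 0.1588, 0.1948]
ee_rot: [-3.113, -0.407, -0.015]
force: [-0.1, 0.2, -1.4]
width: 0.848
t 17.77 p [0.61   0.1588 0.1948] yaw 14.9 zax [ 0.009  0.003 -1.   ] F [-0.09  0.2  -1.43] w 0.848 j [ 0.02  0.53 -0.55  1.57  0.3   1.12 -0.33]
to (0.579, -0.13, 0.2) yaw 25.0 dp [-0.1042  0.2711 -0.0063] rot [ 0.    -0.01  -0.176] up axis in tool [ 0.01 -0.   -1.  ]
t 17.77 p [0.61   0.1588 0.1948] yaw 14.9 zax [ 0.009  0.003 -1.   ] F [-0.09  0.2  -1.43] w 0.848 j [ 0.02  0.53 -0.55  1.57  0.3   1.12 -0.33]
to (0.579, -0.13, 0.2) yaw -65.0 dp [-0.1042  0.2711 -0.0063] rot [-0.007 -0.008  1.394] up axis in tool [ 0.01 -0.   -1.  ]
```

```bash
python3 -m pendant '[{"dp":[-0.01,0.027,-0.006],"rotation":[-0.007,-0.008,0.14],"fingers":-0.7},{"dp":[-0.025,0.065,-0.006],"rotation":[-0.007,-0.008,0.3],"fingers":-0.7},{"dp":[-0.042,0.108,-0.006],"rotation":[-0.007,-0.008,0.46],"fingers":-0.7},{"dp":[-0.058,0.15,-0.006],"rotation":[-0.007,-0.008,0.62],"fingers":-0.7},{"dp":[-0.073,0.19,-0.006],"rotation":[-0.007,-0.008,0.78],"fingers":-0.7},{"dp":[-0.086,0.225,-0.006],"rotation":[-0.007,-0.008,0.94],"fingers":-0.7},{"dp":[-0.096,0.25,-0.006],"rotation":[-0.007,-0.008,1.1],"fingers":-0.7},{"dp":[-0.102,0.265,-0.006],"rotation":[-0.007,-0.008,1.26],"fingers":-0.7},{"dp":[-0.104,0.271,-0.006],"rotation":[-0.007,-0.008,1.36],"fingers":-0.7},{"dp":[-0.104,0.271,-0.006],"rotation":[-0.007,-0.008,1.394],"fingers":-0.7},{"dp":[-0.104,0.271,-0.006],"rotation":[-0.007,-0.008,1.394],"fingers":-0.7},{"dp":[-0.104,0.271,-0.006],"rotation":[-0.007,-0.008,1.394],"fingers":-0.7}]' 20;python3 h.py .579 -.130 .027 -65;python3 - <<'E'
from cell import arm
import cv2
cv2.imwrite("pics/w8.png",arm.get_image("wrist"))
a=arm.get_image("side")[280:370,250:340]; b=arm.get_image("scene")[280:370,350:440]
cv2.imwrite("pics/8.png",cv2.resize(cv2.hconcat([a,b]),None,fx=4,fy=4,interpolation=2))
E
```

```text
clock: 19.27
position: [0.5792, -0.1292, 0.1998]
ee_rot: [-2.652, 1.684, 0.001]
force: [0.5, -0.2, 0.2]
width: 0.846
t 19.27 p [ 0.5792 -0.1292  0.1998] yaw -64.8 zax [-0.  0. -1.] F [ 0.48 -0.18  0.21] w 0.846 j [ 0.27  0.42 -0.19  1.68  0.09  1.06 -1.08]
to (0.579, -0.13, 0.027) yaw -65.0 dp [0.0008 0.0005 0.1728] rot [0.    0.001 0.003] up axis in tool [-0.001  0.    -1.   ]
```

View pics/8.png

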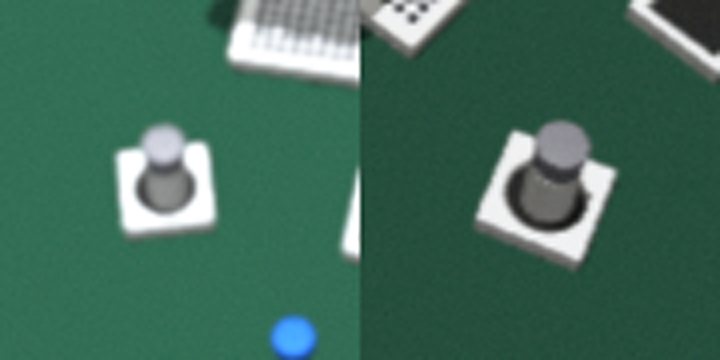

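View pics/w8.png

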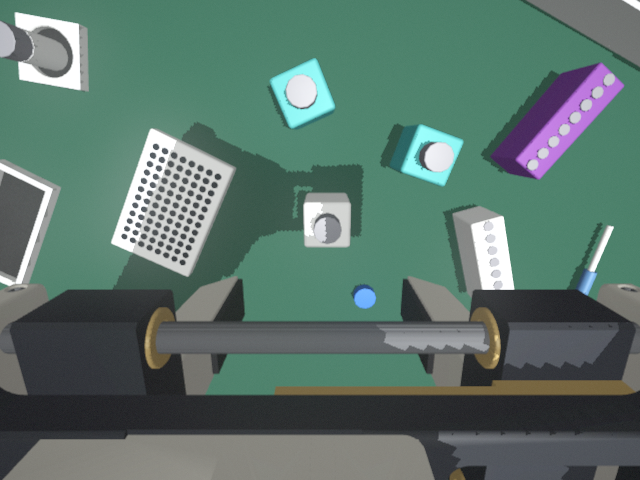

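The vial stands upright in its recess, and the bottle's sides are square to the jaws with its cap at (327,230). Descending.

```bash
python3 -m pendant '[{"dp":[0.001,0.0005,0.04],"rotation":[0,0,0],"fingers":-0.7},{"dp":[0.001,0.0005,0.08],"rotation":[0,0,0],"fingers":-0.7},{"dp":[0.001,0.0005,0.115],"rotation":[0,0,0],"fingers":-0.7},{"dp":[0.001,0.0005,0.145],"rotation":[0,0,0],"fingers":-0.7},{"dp":[0.001,0.0005,0.165],"rotation":[0,0,0],"fingers":-0.7},{"dp":[0.001,0.0005,0.174],"rotation":[0,0,0],"fingers":-0.7},{"dp":[0.001,0.0005,0.174],"rotation":[0,0,0],"fingers":-0.7},{"dp":[0.001,0.0005,0.174],"rotation":[0,0,0],"fingers":-0.7}]' 20; python3 - <<'E'
from cell import arm
import cv2
cv2.imwrite("pics/w9.png",arm.get_image("wrist"))
E
python3 h.py
```

```text
clock: 20.42
position: [0.5798, -0.1306, 0.0266]
ee_rot: [-2.65, 1.685, -0.001]
force: [0.4, -0.1, -0.3]
width: 0.851
t 20.48 p [ 0.5798 -0.1307  0.0267] yaw -64.9 zax [ 0.001  0.    -1.   ] F [-0.51 -0.39 -0.08] w 0.85 j [ 0.25  0.62 -0.16  1.83  0.15  0.7  -1.13]
```

View pics/w9.png

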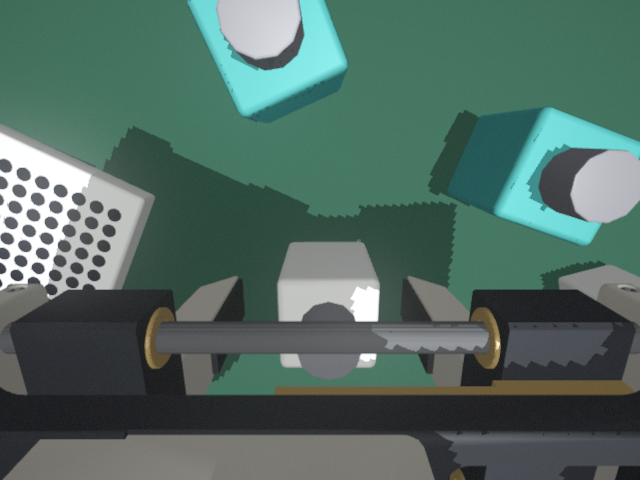

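Squarely between the fingers. Gripping.

```bash
python3 -m pendant '[{"dp":[0,0,0],"rotation":[0,0,0],"fingers":-0.3},{"dp":[0,0,0],"rotation":[0,0,0],"fingers":0},{"dp":[0,0,0],"rotation":[0,0,0],"fingers":0.2},{"dp":[0,0,0],"rotation":[0,0,0],"fingers":0.5},{"dp":[0,0,0],"rotation":[0,0,0],"fingers":1},{"dp":[0,0,0],"rotation":[0,0,0],"fingers":1},{"dp":[0,0,0],"rotation":[0,0,0],"fingers":1},{"dp":[0,0,-0.004],"rotation":[0,0,0],"fingers":1},{"dp":[0,0,-0.015],"rotation":[0,0,0],"fingers":1},{"dp":[0,0,-0.04],"rotation":[0,0,0],"fingers":1}]' 20;python3 h.py .5848 .3246 .18 -7.5
```

```text
clock: 21.72
position: [0.579, -0.1304, 0.0668]
ee_rot: [-2.651, 1.685, 0.001]
force: [0.2, -1.6, -1.0]
width: 0.455
t 21.73 p [ 0.579  -0.1304  0.0668] yaw -64.9 zax [-0.001  0.001 -1.   ] F [ 0.19 -1.57 -0.96] w 0.455 j [ 0.25  0.57 -0.17  1.81  0.13  0.78 -1.12]
to (0.5848, 0.3246, 0.18) yaw -7.5 dp [-0.4096 -0.1983 -0.113 ] rot [-0.000e+00  1.000e-03 -1.002e+00] up axis in tool [-0.001  0.    -1.   ]
```

```bash
python3 -m pendant '[{"dp":[0,0,-0.04],"rotation":[0,0,0],"fingers":1},{"dp":[0,0,-0.09],"rotation":[0,0,0],"fingers":1},{"dp":[-0.02,-0.01,-0.113],"rotation":[0,0,-0.05],"fingers":1},{"dp":[-0.06,-0.029,-0.113],"rotation":[0,0,-0.15],"fingers":1},{"dp":[-0.105,-0.051,-0.113],"rotation":[0,0,-0.26],"fingers":1},{"dp":[-0.15,-0.073,-0.113],"rotation":[0,0,-0.37],"fingers":1},{"dp":[-0.195,-0.094,-0.113],"rotation":[0,0,-0.48],"fingers":1},{"dp":[-0.24,-0.116,-0.113],"rotation":[0,0,-0.59],"fingers":1},{"dp":[-0.285,-0.138,-0.113],"rotation":[0,0,-0.7],"fingers":1},{"dp":[-0.33,-0.16,-0.113],"rotation":[0,0,-0.81],"fingers":1},{"dp":[-0.37,-0.179,-0.113],"rotation":[0,0,-0.91],"fingers":1},{"dp":[-0.395,-0.191,-0.113],"rotation":[0,0,-0.97],"fingers":1},{"dp":[-0.409,-0.198,-0.113],"rotation":[0,0,-1.0],"fingers":1},{"dp":[-0.4096,-0.1983,-0.113],"rotation":[0,0,-1.002],"fingers":1},{"dp":[-0.4096,-0.1983,-0.113],"rotation":[0,0,-1.002],"fingers":1}]' 20;python3 h.py .5848 .3246 .0307 -7.5
```

```text
clock: 23.6
position: [0.5855, 0.3226, 0.1799]
ee_rot: [3.134, -0.209, -0.001]
force: [0.8, -1.4, -1.6]
width: 0.456
t 23.6 p [0.5855 0.3226 0.1799] yaw -7.6 zax [-0.001 -0.001 -1.   ] F [ 0.8  -1.43 -1.59] w 0.456 j [-0.29  0.59 -0.48  1.48  0.29  1.14 -0.95]
to (0.5848, 0.3246, 0.0307) yaw -7.5 dp [-0.0009 -0.0021  0.1492] rot [ 0.001  0.    -0.003] up axis in tool [-0.     0.001 -1.   ]
```

```bash
python3 -m pendant '[{"dp":[-0.0009,-0.002,0.04],"rotation":[0,0,0],"fingers":1},{"dp":[-0.0009,-0.002,0.08],"rotation":[0,0,0],"fingers":1},{"dp":[-0.0009,-0.002,0.11],"rotation":[0,0,0],"fingers":1},{"dp":[-0.0009,-0.002,0.125],"rotation":[0,0,0],"fingers":1},{"dp":[-0.0009,-0.002,0.135],"rotation":[0,0,0],"fingers":1},{"dp":[-0.0009,-0.002,0.142],"rotation":[0,0,0],"fingers":1},{"dp":[-0.0009,-0.002,0.145],"rotation":[0,0,0],"fingers":1},{"dp":[-0.0009,-0.002,0.145],"rotation":[0,0,0],"fingers":1}]' 20;python3 h.py .5848 .3246 .0307 -7.5;python3 - <<'E'
from cell import arm
import cv2
a=arm.get_image("side")[340:430,250:340]; b=arm.get_image("scene")[330:420,430:520]
cv2.imwrite("pics/10.png",cv2.resize(cv2.hconcat([a,b]),None,fx=4,fy=4,interpolation=2))
cv2.imwrite("pics/w10.png",arm.get_image("wrist"))
E
```

```text
clock: 24.6
position: [0.5849, 0.3247, 0.0353]
ee_rot: [3.134, -0.209, -0.0]
force: [-0.2, 0.1, -1.9]
width: 0.454
t 24.6 p [0.5849 0.3247 0.0353] yaw -7.6 zax [-0.    -0.001 -1.   ] F [-0.24  0.11 -1.87] w 0.454 j [-0.32  0.74 -0.43  1.61  0.37  0.88 -1.02]
to (0.5848, 0.3246, 0.0307) yaw -7.5 dp [-0.0001  0.0001  0.0046] rot [ 0.001  0.    -0.002] up axis in tool [-0.     0.001 -1.   ]
```

View pics/10.png

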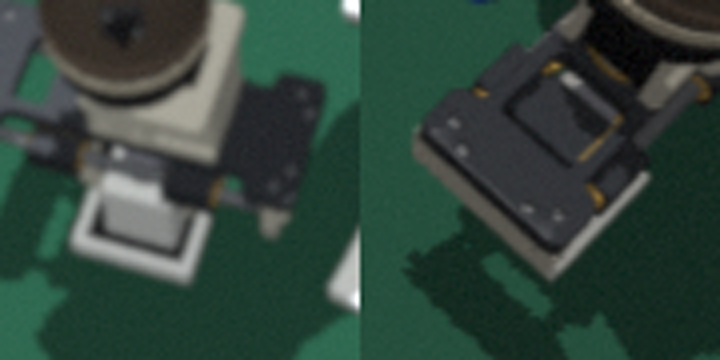

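View pics/w10.png

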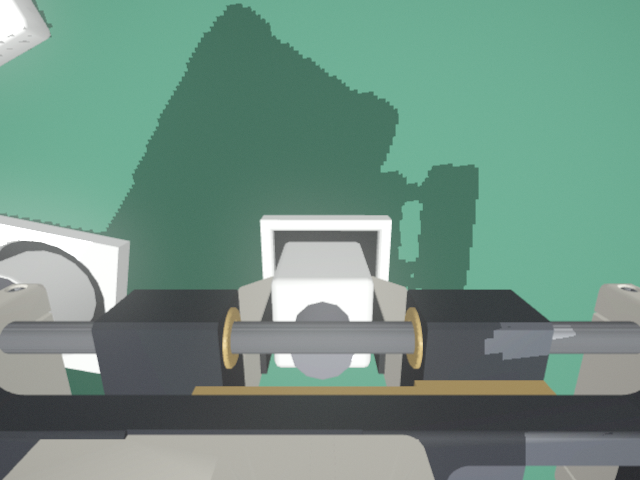

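The bottle is aligned inside the square recess with gaps on the visible sides. Lowering.

```bash
python3 -m pendant '[{"dp":[0,0,0.0015],"rotation":[0,0,0],"fingers":1},{"dp":[0,0,0.003],"rotation":[0,0,0],"fingers":1},{"dp":[0,0,0.004],"rotation":[0,0,0],"fingers":1},{"dp":[0,0,0.005],"rotation":[0,0,0],"fingers":1},{"dp":[0,0,0.0053],"rotation":[0,0,0],"fingers":1},{"dp":[0,0,0.0053],"rotation":[0,0,0],"fingers":1}]' 20;python3 h.py
```

```text
clock: 25.5
position: [0.585, 0.3247, 0.0308]
ee_rot: [3.134, -0.209, 0.0]
force: [-2.0, -1.9, 6.3]
width: 0.456
t 25.5 p [0.585  0.3247 0.0308] yaw -7.6 zax [ 0.    -0.001 -1.   ] F [-1.99 -1.86  6.26] w 0.456 j [-0.32  0.74 -0.42  1.61  0.37  0.87 -1.02]
```

```bash
python3 -m pendant '[{"dp":[0,0,0],"rotation":[0,0,0],"fingers":0},{"dp":[0,0,0],"rotation":[0,0,0],"fingers":-0.2},{"dp":[0,0,0],"rotation":[0,0,0],"fingers":-0.5},{"dp":[0,0,0],"rotation":[0,0,0],"fingers":-0.6},{"dp":[0,0,0],"rotation":[0,0,0],"fingers":-0.6},{"dp":[0,0,-0.02],"rotation":[0,0,0],"fingers":-0.6},{"dp":[0,0,-0.06],"rotation":[0,0,0],"fingers":-0.6},{"dp":[0,0,-0.11],"rotation":[0,0,0],"fingers":-0.6},{"dp":[0,0,-0.17],"rotation":[0,0,0],"fingers":-0.6},{"dp":[0,0,-0.17],"rotation":[0,0,0],"fingers":-0.6}]' 20;python3 h.py .608 -.2907 .2 -48.5
```

```text
clock: 26.75
position: [0.5871, 0.3273, 0.2083]
ee_rot: [-3.128, 0.209, -0.014]
force: [0.1, 0.6, -0.9]
width: 0.801
t 26.75 p [0.5871 0.3273 0.2083] yaw -7.6 zax [ 0.009  0.006 -1.   ] F [ 0.07  0.64 -0.86] w 0.801 j [-0.29  0.57 -0.48  1.45  0.28  1.18 -0.94]
to (0.608, -0.2907, 0.2) yaw -48.5 dp [0.1028 0.6098 0.005 ] rot [-0.01  -0.006  0.713] up axis in tool [ 0.008 -0.007 -1.   ]
```

```bash
python3 -m pendant '[{"dp":[0.003,0.02,0],"rotation":[-0.01,-0.006,0.02],"fingers":-0.5},{"dp":[0.01,0.06,0],"rotation":[-0.01,-0.006,0.07],"fingers":-0.5},{"dp":[0.018,0.11,0],"rotation":[-0.01,-0.006,0.13],"fingers":-0.5},{"dp":[0.027,0.16,0],"rotation":[-0.01,-0.006,0.19],"fingers":-0.5},{"dp":[0.035,0.21,0],"rotation":[-0.01,-0.006,0.25],"fingers":-0.5},{"dp":[0.044,0.26,0],"rotation":[-0.01,-0.006,0.31],"fingers":-0.5},{"dp":[0.052,0.31,0],"rotation":[-0.01,-0.006,0.37],"fingers":-0.5},{"dp":[0.061,0.36,0],"rotation":[-0.01,-0.006,0.43],"fingers":-0.5},{"dp":[0.069,0.41,0],"rotation":[-0.01,-0.006,0.48],"fingers":-0.5},{"dp":[0.078,0.46,0],"rotation":[-0.01,-0.006,0.54],"fingers":-0.5},{"dp":[0.086,0.51,0.002],"rotation":[-0.01,-0.006,0.6],"fingers":-0.5},{"dp":[0.094,0.56,0.004],"rotation":[-0.01,-0.006,0.66],"fingers":-0.5},{"dp":[0.1,0.59,0.005],"rotation":[-0.01,-0.006,0.7],"fingers":-0.5},{"dp":[0.1028,0.6098,0.005],"rotation":[-0.01,-0.006,0.713],"fingers":-0.5},{"dp":[0.1028,0.6098,0.005],"rotation":[-0.01,-0.006,0.713],"fingers":-0.5},{"dp":[0.1028,0.6098,0.005],"rotation":[-0.01,-0.006,0.713],"fingers":-0.5}]' 20;python3 h.py .608 -.2907 .022 -48.5;python3 - <<'E'
from cell import arm
import cv2
cv2.imwrite("pics/w11.png",arm.get_image("wrist"))
a=arm.get_image("side")[340:430,250:340]; b=arm.get_image("scene")[330:420,430:520]
cv2.imwrite("pics/11.png",cv2.resize(cv2.hconcat([a,b]),None,fx=4,fy=4,interpolation=2))
E
```

```text
clock: 28.75
position: [0.6085, -0.2882, 0.2001]
ee_rot: [-2.865, 1.285, 0.001]
force: [0.4, -0.6, 0.3]
width: 0.75
t 28.75 p [ 0.6085 -0.2882  0.2001] yaw -48.3 zax [-0.     0.001 -1.   ] F [ 0.44 -0.61  0.33] w 0.75 j [ 0.5   0.55 -0.22  1.46  0.13  1.15 -0.58]
to (0.608, -0.2907, 0.022) yaw -48.5 dp [0.0017 0.0022 0.1781] rot [-0.001  0.001  0.003] up axis in tool [-0.001 -0.001 -1.   ]
```

View pics/11.png

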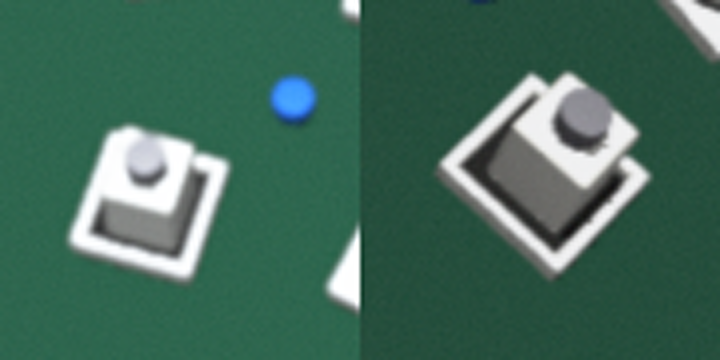

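View pics/w11.png

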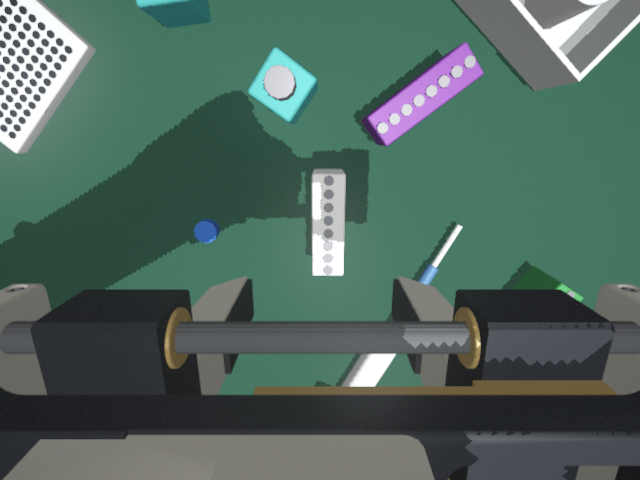

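The bottle sits flat in its recess. The rack is square to the jaws at x≈328. Descending.

```bash
python3 -m pendant '[{"dp":[0.0017,0.0022,0.04],"rotation":[0,0,0],"fingers":-0.5},{"dp":[0.0017,0.0022,0.08],"rotation":[0,0,0],"fingers":-0.5},{"dp":[0.0017,0.0022,0.115],"rotation":[0,0,0],"fingers":-0.5},{"dp":[0.0017,0.0022,0.145],"rotation":[0,0,0],"fingers":-0.5},{"dp":[0.0017,0.0022,0.165],"rotation":[0,0,0],"fingers":-0.5},{"dp":[0.0017,0.0022,0.178],"rotation":[0,0,0],"fingers":-0.5},{"dp":[0.0017,0.0022,0.178],"rotation":[0,0,0],"fingers":-0.5},{"dp":[0.0017,0.0022,0.178],"rotation":[0,0,0],"fingers":-0.5}]' 25; python3 - <<'E'
from cell import arm
import cv2
cv2.imwrite("pics/w12.png",arm.get_image("wrist"))
E
python3 h.py
```

```text
clock: 29.9
position: [0.6087, -0.2916, 0.0234]
ee_rot: [-2.866, 1.286, -0.002]
force: [-0.8, -0.8, 0.2]
width: 0.749
t 29.95 p [ 0.6088 -0.2917  0.0235] yaw -48.3 zax [ 0.002 -0.    -1.   ] F [-0.28  0.83 -0.2 ] w 0.75 j [ 0.49  0.73 -0.2   1.61  0.18  0.82 -0.62]
```

View pics/w12.png

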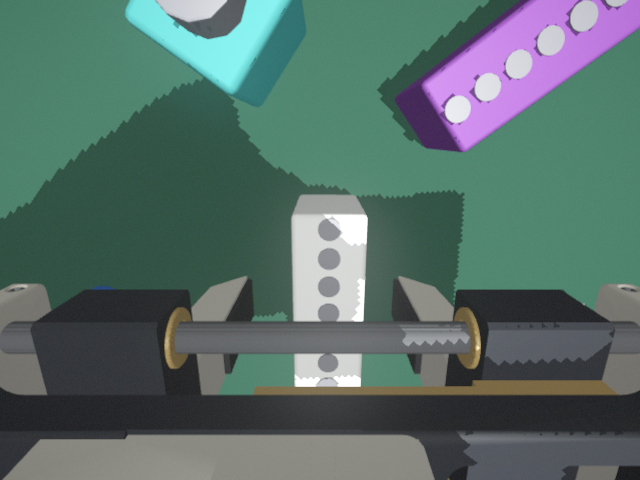

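```bash
python3 -m pendant '[{"dp":[0,0,0],"rotation":[0,0,0],"fingers":-0.1},{"dp":[0,0,0],"rotation":[0,0,0],"fingers":0.2},{"dp":[0,0,0],"rotation":[0,0,0],"fingers":0.4},{"dp":[0,0,0],"rotation":[0,0,0],"fingers":0.6},{"dp":[0,0,0],"rotation":[0,0,0],"fingers":1},{"dp":[0,0,0],"rotation":[0,0,0],"fingers":1},{"dp":[0,0,0],"rotation":[0,0,0],"fingers":1},{"dp":[0,0,-0.004],"rotation":[0,0,0],"fingers":1},{"dp":[0,0,-0.015],"rotation":[0,0,0],"fingers":1},{"dp":[0,0,-0.04],"rotation":[0,0,0],"fingers":1}]' 30;python3 h.py .4281 .1586 .18 86.2;python3 h.py .4281 .1586 .18 -93.8
```

```text
clock: 31.2
position: [0.6078, -0.2913, 0.0634]
ee_rot: [-2.866, 1.286, 0.001]
force: [-0.4, 0.1, 0.0]
width: 0.323
t 31.2 p [ 0.6078 -0.2913  0.0634] yaw -48.3 zax [-0.001  0.001 -1.   ] F [-0.4   0.14  0.03] w 0.323 j [ 0.5   0.68 -0.21  1.59  0.17  0.89 -0.61]
to (0.4281, 0.1586, 0.18) yaw 86.2 dp [-0.4556 -0.1649 -0.1162] rot [-1.000e-03  0.000e+00 -2.348e+00] up axis in tool [-0.001 -0.    -1.   ]
t 31.2 p [ 0.6078 -0.2913  0.0634] yaw -48.3 zax [-0.001  0.001 -1.   ] F [-0.4   0.14  0.03] w 0.323 j [ 0.5   0.68 -0.21  1.59  0.17  0.89 -0.61]
to (0.4281, 0.1586, 0.18) yaw 86.2 dp [-0.4556 -0.1649 -0.1162] rot [-1.000e-03  0.000e+00 -2.348e+00] up axis in tool [-0.001 -0.    -1.   ]
```

```bash
python3 -m pendant '[{"dp":[0,0,-0.04],"rotation":[0,0,0],"fingers":1},{"dp":[0,0,-0.09],"rotation":[0,0,0],"fingers":1},{"dp":[-0.01,-0.004,-0.116],"rotation":[0,0,-0.08],"fingers":1},{"dp":[-0.035,-0.013,-0.116],"rotation":[0,0,-0.22],"fingers":1},{"dp":[-0.065,-0.024,-0.116],"rotation":[0,0,-0.37],"fingers":1},{"dp":[-0.1,-0.036,-0.116],"rotation":[0,0,-0.53],"fingers":1},{"dp":[-0.135,-0.049,-0.116],"rotation":[0,0,-0.69],"fingers":1},{"dp":[-0.17,-0.062,-0.116],"rotation":[0,0,-0.85],"fingers":1},{"dp":[-0.205,-0.074,-0.116],"rotation":[0,0,-1.01],"fingers":1},{"dp":[-0.24,-0.087,-0.116],"rotation":[0,0,-1.17],"fingers":1},{"dp":[-0.275,-0.1,-0.116],"rotation":[0,0,-1.33],"fingers":1},{"dp":[-0.31,-0.112,-0.116],"rotation":[0,0,-1.49],"fingers":1},{"dp":[-0.345,-0.125,-0.116],"rotation":[0,0,-1.65],"fingers":1},{"dp":[-0.375,-0.136,-0.116],"rotation":[0,0,-1.81],"fingers":1},{"dp":[-0.405,-0.147,-0.116],"rotation":[0,0,-1.97],"fingers":1},{"dp":[-0.43,-0.156,-0.116],"rotation":[0,0,-2.12],"fingers":1},{"dp":[-0.447,-0.162,-0.116],"rotation":[0,0,-2.25],"fingers":1},{"dp":[-0.4556,-0.165,-0.116],"rotation":[0,0,-2.33],"fingers":1},{"dp":[-0.4556,-0.165,-0.116],"rotation":[0,0,-2.348],"fingers":1},{"dp":[-0.4556,-0.165,-0.116],"rotation":[0,0,-2.348],"fingers":1}]' 30;python3 h.py .4281 .1586 .0274 86.2
```

```text
clock: 33.7
position: [0.4285, 0.1581, 0.18]
ee_rot: [-2.296, -2.144, -0.0]
force: [-0.3, 0.2, -0.9]
width: 0.323
t 33.7 p [0.4285 0.1581 0.18  ] yaw 86.1 zax [-0.  0. -1.] F [-0.3   0.16 -0.92] w 0.323 j [ 0.28  0.36 -0.94  1.97  0.35  0.98  0.68]
to (0.4281, 0.1586, 0.0274) yaw 86.2 dp [ 0.0005 -0.0004  0.1526] rot [-0.    -0.    -0.002] up axis in tool [ 0. -0. -1.]
```

```bash
python3 -m pendant '[{"dp":[0.0005,-0.0004,0.04],"rotation":[0,0,0],"fingers":1},{"dp":[0.0005,-0.0004,0.08],"rotation":[0,0,0],"fingers":1},{"dp":[0.0005,-0.0004,0.11],"rotation":[0,0,0],"fingers":1},{"dp":[0.0005,-0.0004,0.125],"rotation":[0,0,0],"fingers":1},{"dp":[0.0005,-0.0004,0.135],"rotation":[0,0,0],"fingers":1},{"dp":[0.0005,-0.0004,0.143],"rotation":[0,0,0],"fingers":1},{"dp":[0.0005,-0.0004,0.148],"rotation":[0,0,0],"fingers":1},{"dp":[0.0005,-0.0004,0.148],"rotation":[0,0,0],"fingers":1}]' 30;python3 h.py .4281 .1586 .0274 86.2;python3 - <<'E'
from cell import arm
import cv2
a=arm.get_image("side")[290:380,310:410]; b=arm.get_image("scene")[230:320,400:500]
cv2.imwrite("pics/13.png",cv2.resize(cv2.hconcat([a,b]),None,fx=4,fy=4,interpolation=2))
cv2.imwrite("pics/w13.png",arm.get_image("wrist"))
E
```

```text
clock: 34.7
position: [0.4282, 0.1587, 0.0321]
ee_rot: [2.296, 2.144, 0.0]
force: [-0.4, 0.1, -1.5]
width: 0.319
t 34.7 p [0.4282 0.1587 0.0321] yaw 86.1 zax [ 0.  0. -1.] F [-0.39  0.14 -1.47] w 0.319 j [ 0.1   0.57 -0.75  2.13  0.63  0.68  0.42]
to (0.4281, 0.1586, 0.0274) yaw 86.2 dp [-0.0001 -0.0001  0.0047] rot [ 0.    -0.    -0.002] up axis in tool [ 0.  0. -1.]
```

View pics/13.png

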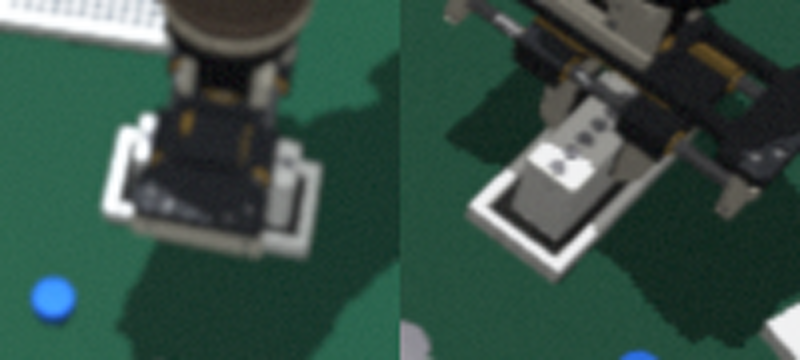

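View pics/w13.png

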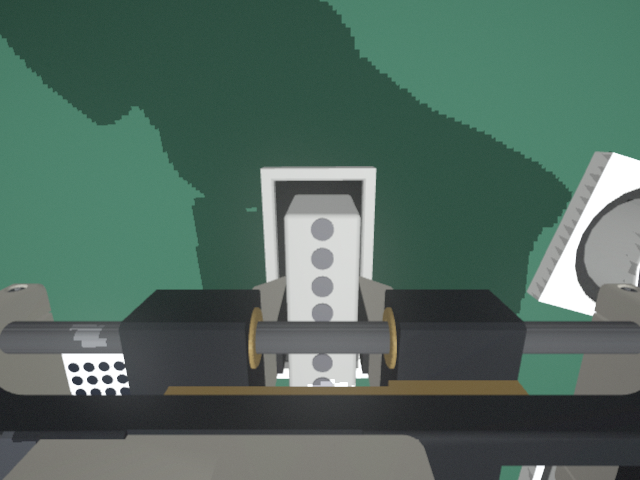

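```bash
python3 -m pendant '[{"dp":[0,0,0.0015],"rotation":[0,0,0],"fingers":1},{"dp":[0,0,0.003],"rotation":[0,0,0],"fingers":1},{"dp":[0,0,0.004],"rotation":[0,0,0],"fingers":1},{"dp":[0,0,0.005],"rotation":[0,0,0],"fingers":1},{"dp":[0,0,0.0054],"rotation":[0,0,0],"fingers":1},{"dp":[0,0,0.0054],"rotation":[0,0,0],"fingers":1}]' 30;python3 h.py
```

```text
clock: 35.6
position: [0.4284, 0.1588, 0.0274]
ee_rot: [2.295, 2.144, 0.001]
force: [-2.2, -1.2, 8.1]
width: 0.326
t 35.6 p [0.4284 0.1588 0.0274] yaw 86.1 zax [ 0.001 -0.    -1.   ] F [-2.25 -1.15  8.12] w 0.326 j [ 0.09  0.57 -0.74  2.13  0.64  0.67  0.41]
```

```bash
python3 -m pendant '[{"dp":[0,0,0],"rotation":[0,0,0],"fingers":0.3},{"dp":[0,0,0],"rotation":[0,0,0],"fingers":0.1},{"dp":[0,0,0],"rotation":[0,0,0],"fingers":-0.2},{"dp":[0,0,0],"rotation":[0,0,0],"fingers":-0.4},{"dp":[0,0,0],"rotation":[0,0,0],"fingers":-0.4},{"dp":[0,0,-0.02],"rotation":[0,0,0],"fingers":-0.4},{"dp":[0,0,-0.06],"rotation":[0,0,0],"fingers":-0.4},{"dp":[0,0,-0.11],"rotation":[0,0,0],"fingers":-0.4},{"dp":[0,0,-0.17],"rotation":[0,0,0],"fingers":-0.4},{"dp":[0,0,-0.22],"rotation":[0,0,0],"fingers":-0.4}]' 20;python3 h.py 0.35 -0.35 .25 -45
```

```text
clock: 36.85
position: [0.4281, 0.159, 0.2495]
ee_rot: [2.295, 2.144, 0.002]
force: [0.0, 0.1, 0.4]
width: 0.701
t 36.85 p [0.4281 0.159  0.2495] yaw 86.1 zax [ 0.002  0.    -1.   ] F [0.04 0.14 0.37] w 0.701 j [ 0.35  0.28 -1.    1.87  0.26  1.12  0.76]
to (0.35, -0.35, 0.25) yaw -45.0 dp [-0.5131 -0.0433 -0.0007] rot [ 1.000e-03 -2.000e-03  2.288e+00] up axis in tool [ 0.     0.002 -1.   ]
```

Moving aside for a clear check view.

```bash
python3 -m pendant '[{"dp":[-0.03,-0.003,0],"rotation":[0,0,0.08],"fingers":-0.4},{"dp":[-0.07,-0.006,0],"rotation":[0,0,0.2],"fingers":-0.4},{"dp":[-0.12,-0.01,0],"rotation":[0,0,0.34],"fingers":-0.4},{"dp":[-0.17,-0.014,0],"rotation":[0,0,0.48],"fingers":-0.4},{"dp":[-0.22,-0.018,0],"rotation":[0,0,0.62],"fingers":-0.4},{"dp":[-0.27,-0.022,0],"rotation":[0,0,0.76],"fingers":-0.4},{"dp":[-0.32,-0.027,0],"rotation":[0,0,0.9],"fingers":-0.4},{"dp":[-0.37,-0.031,0],"rotation":[0,0,1.04],"fingers":-0.4},{"dp":[-0.42,-0.035,0],"rotation":[0,0,1.18],"fingers":-0.4},{"dp":[-0.47,-0.04,0],"rotation":[0,0,1.3],"fingers":-0.4},{"dp":[-0.5,-0.043,0],"rotation":[0,0,1.4],"fingers":-0.4},{"dp":[-0.51,-0.043,0],"rotation":[0,0,1.4],"fingers":-0.4},{"dp":[-0.51,-0.043,0],"rotation":[0,0,1.4],"fingers":-0.4}]' 20;python3 - <<'E'
from cell import arm
import cv2
a=arm.get_image("side");b=arm.get_image("scene")
cv2.imwrite("pics/s14.png",a);cv2.imwrite("pics/c14.png",b)
a=a[260:440,255:400]; b=b[220:400,325:560]
cv2.imwrite("pics/14.png",cv2.resize(cv2.hconcat([a,b]),None,fx=2.1,fy=2.1,interpolation=2))
cv2.imwrite("pics/14b.png",cv2.resize(a,None,fx=3.3,fy=3.3,interpolation=2))
E
```

```text
clock: 38.48
position: [0.3508, -0.3464, 0.2491]
ee_rot: [-3.136, -0.165, -0.003]
force: [-0.7, -0.1, 0.1]
width: 0.7
```

View pics/14.png

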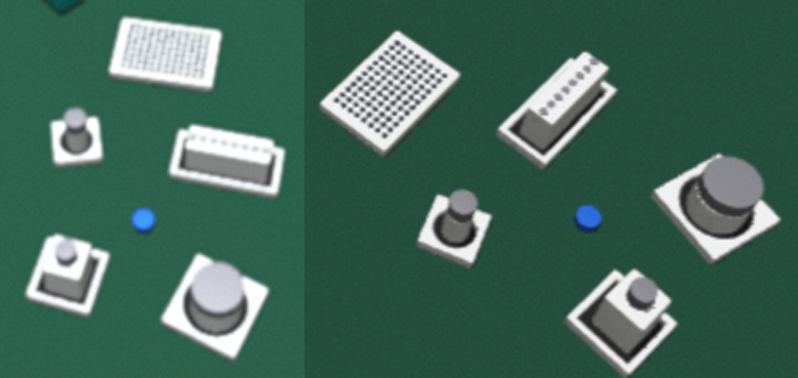

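View pics/c14.png

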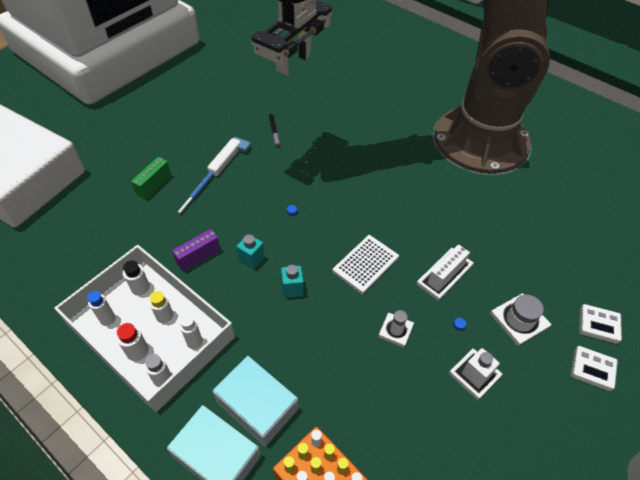

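```bash
python3 - <<'E'
import cv2,numpy as np
for p,q,(x,y,w,h) in(("scene0","c14",(322,232,80,64)),("side0","s14",(303,264,62,42))):
    a=cv2.imread(f"pics/{p}.png").astype(np.float32)[y:y+h,x:x+w].mean(2); b=cv2.imread(f"pics/{q}.png").astype(np.float32)[y:y+h,x:x+w].mean(2)
    print(cv2.phaseCorrelate(a,b), abs(a-b).mean(), abs(a-b).max())
E
```

```text
((-0.01485778109500302, -0.02060710444033731), 0.9770998349413276) 1.2690103 6.333336
((-0.02830578636824299, 0.5049442575517666), 0.9744447251160939) 1.1930364 6.333336
```

All four items stand upright in their recesses. The plate region matches the first pictures to within image noise, and the look-alikes haven't moved. Handing in.

```bash
python3 -c "
from cell import arm
print(arm.sign_off())"
```

```text
the job is handed in; nothing more can be done
None
```

The jar, vial, bottle and strip rack were placed in that order, each in its matching holder, and the job is handed in. The robot clock read about 38.5 s when I handed in, against the limit of 112 s. I lowered each one until the wrist felt the recess floor (6–11 N) before opening the fingers.

- **Placement:** the last scene and side pictures show all four upright inside their recesses, with gaps around them and the arm well clear.
- **Well plate and bystanders:** compared with the first pictures, the plate area differs only by image noise (at most 6 grey levels). A separate shift estimate gave 0 pixels in the scene view but 0.5 pixels in the side view. I took that 0.5 as an artefact, because a real shift that size would have changed the plate's edges by much more than 6 levels. By eye, the look-alikes and blue caps are where they were.
- **Disagreement:** early on, the wrist camera put the jar and vial about 4–6 mm away from where the two fixed cameras did. I used mainly the fixed cameras, and the close-up views then showed both centred between the fingers.

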